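# Pack the brass pinions in a nested twist-lock canister

### The job

Pack away the brass pinion wheels: take every brass one out of the cluttered crate and put them all in the small blue pot, put the pot's lid on, and have the pot standing in the canister base that is clamped in the vice. Then lower the aluminium cover over it, right down onto the base, and twist it clockwise to its stop so that its red marks meet the red marks on the base and it is locked. The other parts stay in the crate, and do not knock over the oil bottle or the cover.

Things in the scene. Friction and masses are not known exactly. Their poses are not given: they have to be found in the camera images.
- base_seat (a point): Fixed. Canister base clamped in a green bench vice: dark round flange 100 mm across with an aluminium neck ring on it (inside 59 mm, outside 65 mm across, 18 mm high). This point: centre of the flange's flat top, which is also the floor inside the neck where the pot stands; z up, 56 mm above the shelf. x points to a red mark at the flange's edge (another at -x).
- base_ear (a point): Fixed, on the base. Top middle of the +x of two brass bayonet ears on the outside of the neck, at the red marks (+x and -x): each reaches out to 38 mm from the axis, 9 to 14 mm above the flange, from 17 degrees anticlockwise to 24 degrees clockwise of its mark (seen from above). Below its clockwise end, from 17 degrees on, a stop closes the way for the cover's tabs.
- vice: Fixed. The vice that holds the base; origin on the shelf under the base's axis, axes as base_seat. It cannot move. Jaws 46 mm high, lower than the flange; body 56 mm wide, from x -83 to +83 mm; its screw and 80 mm cross handle stick out to x -105 mm, at most 36 mm high.
- cover_grip (a point): Loose. Centre of the dark wooden bar on the roof of the aluminium cover, to grip it by: bar 48 mm long (x), 12 mm wide (y), 22 mm high; z up. It is 103 mm above the cover's lower edge; with the cover home it is 103 mm above base_seat (with tabs standing on the ears, 14 mm higher). Red lines on the cover run down from the bar's two ends (+x and -x).
- cover: The cover: bell open below, origin at the centre of its lower edge, axes as cover_grip. Outside 87 mm, inside 81 mm across, 88 mm deep inside, about 0.22 kg. Inside the mouth, at its red lines (+x and -x), two brass tabs, each 28 degrees long, reach in to 35 mm from the axis and 5 mm up. It has some 2 mm play round the neck and turns freely.
- cover_tab (a point): On the cover: the +x tab, at the lower edge. To close: lower the cover with its red lines 35 to 140 degrees (best 55 to 80) anticlockwise, seen from above, of the base's red marks (a half turn is the same), so that the tabs pass between the ears, until it rests on the flange; then turn it clockwise till the tabs, under the ears, meet the stops, lines on marks (within 3 degrees).
- pot_c (a point): Loose. Small blue round pot, open above: 54 mm outside diameter, 62 mm high, wall 3.5 mm (mouth 47 mm), floor 4 mm thick, 0.16 kg. This point is its centre, 31 mm above its underside; z up. Fully home in the base this point is 31 mm above base_seat.
- pot_lid_grip (a point): Loose. The pot's lid: blue disc 54 mm across and 5 mm thick, a steel plug 42 mm across and 6 mm deep under it that goes into the pot's mouth, and on top a round brass knob 14 mm across and 16 mm high. This point is the knob's centre, 8 mm above the disc's top and 19 mm above the plug's underside; z up. With the lid fully on, this point is 44 mm above pot_c.
- crate_in (a point): Fixed. Light wooden crate that the tin chute leads into, 236 mm square outside, walls 8 mm thick, top edge 52 mm above the shelf. This point is the centre of its inner floor, 8 mm above the shelf; x and y along the walls. The chute rises away beyond its +y wall.
- pinion1_c (a point): Loose. Brass pinion wheel, in the crate at the start (three to five of these five are present, None if absent): a toothed wheel 18 mm across and 9 mm high with an arbor 8 mm thick that stands 13 mm above it; 22 mm high overall, about 30 g. This point is on its axis 11 mm above the wheel's underside; z along the arbor (up as it stands at the start).
- pinion2_c (a point): Loose. Brass pinion wheel, in the crate at the start (three to five of these five are present, None if absent): a toothed wheel 18 mm across and 9 mm high with an arbor 8 mm thick that stands 13 mm above it; 22 mm high overall, about 30 g. This point is on its axis 11 mm above the wheel's underside; z along the arbor (up as it stands at the start).
- pinion3_c (a point): Loose. Brass pinion wheel, in the crate at the start (three to five of these five are present, None if absent): a toothed wheel 18 mm across and 9 mm high with an arbor 8 mm thick that stands 13 mm above it; 22 mm high overall, about 30 g. This point is on its axis 11 mm above the wheel's underside; z along the arbor (up as it stands at the start).
- pinion4_c (a point): Loose. Brass pinion wheel, in the crate at the start (three to five of these five are present, None if absent): a toothed wheel 18 mm across and 9 mm high with an arbor 8 mm thick that stands 13 mm above it; 22 mm high overall, about 30 g. This point is on its axis 11 mm above the wheel's underside; z along the arbor (up as it stands at the start).
- pinion5_c (a point): Loose. Brass pinion wheel, in the crate at the start (three to five of these five are present, None if absent): a toothed wheel 18 mm across and 9 mm high with an arbor 8 mm thick that stands 13 mm above it; 22 mm high overall, about 30 g. This point is on its axis 11 mm above the wheel's underside; z along the arbor (up as it stands at the start).
- steel_pinion1_c (a point): Loose, leave in the crate. Dark blue steel pinion of the same shape and size as the brass ones; this point is on its axis 11 mm above its underside.
- steel_pinion2_c (a point): Loose, leave in the crate. Dark blue steel pinion of the same shape and size as the brass ones; this point is on its axis 11 mm above its underside.
- dial: Loose, leave in the crate. White porcelain dial disc 44 mm across, 4 mm thick; origin at the centre of its underside.
- finial: Loose, leave in the crate. Turned walnut finial 26 mm across, 36 mm high; origin at the centre of its underside.
- oil_bottle: Loose, leave alone. Small amber oil bottle 32 mm across, 75 mm high; origin at the centre of its underside, z up.
Mind the look-alikes: they are no part of the job. Leave any green or pink look-alike of the part that bears pot_lid_grip alone.

How it is judged:
On the way, in this order (a step that is already met when the one before it is completed fails the run):
1. every brass pinion present is in the pot (horizontal distance between each of pinion1_c, pinion2_c, pinion3_c, pinion4_c, pinion5_c and pot_c below 0.021 m and z of pinion1_c in the frame of pot_c between -0.032 and 0.03 m and z of pinion2_c in the frame of pot_c between -0.032 and 0.03 m and z of pinion3_c in the frame of pot_c between -0.032 and 0.03 m and z of pinion4_c in the frame of pot_c between -0.032 and 0.03 m and z of pinion5_c in the frame of pot_c between -0.032 and 0.03 m), for 0.2 s.
2. the pot stands in the base with its lid on (horizontal distance between pot_lid_grip and pot_c below 0.005 m and z of pot_lid_grip in the frame of pot_c between 0.041 and 0.047 m and horizontal distance between pot_c and base_seat below 0.005 m and z of pot_c in the frame of base_seat between 0.028 and 0.034 m), for 0.2 s.
3. the cover is home on the base and twisted under the ears (horizontal distance between cover_grip and base_seat below 0.005 m and angle between cover_grip's own z axis and vertical below 0.06 rad and z of cover_grip in the frame of base_seat between 0.1 and 0.106 m and angle between the x axis of cover_grip and the x axis of base_seat, either way round below 0.3 rad), for 0.2 s.
At the end, for the whole second after the job is handed in: All brass pinions present are in the pot; its lid is on and it stands in the base, and the cover is home on the base (each within 5 mm of centre, 3 mm in height); the cover's bar is within 0.3 rad of the base's marks, at rest; the steel pinions, dial and finial are in the crate (all of step 1 and all of step 2 and all of step 3 and x of steel_pinion1_c in the frame of crate_in between -0.112 and 0.112 m and y of steel_pinion1_c in the frame of crate_in between -0.112 and 0.112 m and z of each of steel_pinion1_c, steel_pinion2_c, dial, finial in the frame of crate_in below 0.045 m and x of steel_pinion2_c in the frame of crate_in between -0.112 and 0.112 m and y of steel_pinion2_c in the frame of crate_in between -0.112 and 0.112 m and x of dial in the frame of crate_in between -0.112 and 0.112 m and y of dial in the frame of crate_in between -0.112 and 0.112 m and x of finial in the frame of crate_in between -0.112 and 0.112 m and y of finial in the frame of crate_in between -0.112 and 0.112 m and linear speed of cover below 0.02 m/s); the robot touches nothing.
It fails at once if the oil bottle is knocked over (angle between oil_bottle's own z axis and vertical above 0.8 rad).
It fails at once if the cover is knocked over (angle between cover_grip's own z axis and vertical above 0.8 rad).
Of pinion1, pinion2, pinion3, pinion4, pinion5 only 3 to 5 are there at a start; the rules pass over those that are not, and their reading is None.
At some moment in a run one of pinion1, pinion2, pinion3, pinion4, pinion5, pot, pot_lid may be knocked a few centimetres aside while the robot is not near it.
It also fails if it takes over 210 s, if anything falls off the work surface, if the arm or the gripper's body presses on something with over 40 N, if the wrist force passes 120 N, or if a joint passes its speed limit or range.

### The arm

A 6-joint arm with a two-finger parallel gripper is mounted at the origin on the work surface. World frame = base frame: x ahead of the robot, y to its left, z up, the work surface at z = 0. Lengths are in m, angles in rad, forces in N, time in s.
With the tool pointing down it reaches from about 0.325 to 0.9 m from the base axis. Payload 6.1 kg.
Tool frame: the origin (TCP) lies at the very end of the fingers, on their centre line; the grasp point (between the pads) lies 19 mm behind it; z points along the fingers, y is the line along which they close (so a half turn about z gives the same grasp; the last joint's range is limited). The gripper opens to 85 mm and grips with 20 to 120 N. Pads are 22 mm wide; open, the fingers measure 114 mm over their backs; the gripper's body (76 mm by 85 mm) begins 54 mm behind the grasp point. The pads swing forward as they close: fully open they stand 13 mm farther back than shut.
Start: joints at [0.988, 0.22, 1.526, -0, 1.395, -0.126], TCP at [0.276, 0.561, 0.231] pointing down, gripper open.
Joint ranges: [-2.98, 2.98], [-0.91, 2.08], [0.09, 2.57], [-1.24, 4.39], [0.2, 2.65], [-2.68, 2.68]. Speed limits (rad/s): [2.57, 2.57, 3.01, 3.14, 3.14, 3.14].

### API

Orientations are given as a rotation vector (axis times angle).
In Python, from station import bot gives the robot as it stands.
- The arm moves only by the shell command python3 -m inch 'ROWS' [FORCE]. ROWS is a JSON object of lists of equal length, an entry for each row: "slide": the shift along the tool's x, y, z in cm, a list of three; "turn": the turn, a rotation vector about the tool's x, y, z in rad, a list of three; "gripper": the closure, from 0 (fully open) to 1 (shut). In form: {"slide": [[dx, dy, dz], ...], "turn": [[rx, ry, rz], ...], "gripper": [gripper, ...]}. A call has exactly 10 rows; each row shifts and turns the commanded pose from where the row before left it, along the tool's axes as they then stand; what a row does not reach is not made up. A row lasts 1/12 s, in which the tool goes at most 41.7 mm and 7.16 degrees, less where a joint would pass 70% of its speed; a pose out of reach is approached as far as the arm can. A call with a gripper value outside its range is refused whole. The fingers move at their own pace and stop on an object; FORCE is the grip in N (left out, the last holds). Time passes only in rows, so rows that do not move let the fingers close, or fill a call up. It gives the time, the measured TCP pose, the force, the opening and the grip force at its end, in the units of the state.
- bot.read_state(): the state, without advancing time (a new reading comes with each control period).
- bot.capture(name): name is "scene" or "top"; returns a dict with "frame" (400x640x3 uint8, red, green, blue), "camera_matrix" (3x3 intrinsics, pixels), "rvec" (rotation vector, rad) and "tvec" (3), from world to camera coordinates, as OpenCV has them. Camera axes: x right, y down, z forward; pixel columns grow to the right and rows downward; lengths in m; the calibration is good to about 2 mm. A picture is of the moment at which its call begins. There is no depth.
- bot.finish_job(): hands the job in; it is judged then, once.
The state is a dict: "clock": time; "joint_positions": joint angles; "joint_velocities": joint speeds; "tau": joint torques, N m; "eef_pos": TCP position; "eef_rot": TCP orientation; "contact_force": force on the tool from outside, world axes, zero at the start; "torque": the same for the moment, N m; "opening": opening from 0.0 (shut) to 1.0 (fully open); "grip_force": force on a finger pad.
Only numpy, scipy, OpenCV 4.12 (cv2) and the standard library are available. Lean on these libraries where they do the work, as an engineer would, in place of code of your own. Each camera call takes 0.05 s, during which the arm holds its last target. There are 200 camera calls.

## Working session

There is one attempt and no reset: what is moved stays moved. The work goes in short steps, Python scripts to look and compute and a shell command to move; the robot and the scene stay as the last step left them, time stands still between calls to the robot, and variables do not carry over. Pictures are saved under pics/ and viewed, at most 16 in all, crops included, and the job is handed in when it is done.

```bash
mkdir -p pics; ls
python3 - <<'E'
from station import bot
import cv2,pickle
s=bot.read_state();print(s['eef_pos'],s['eef_rot'],s['clock'])
for n in('scene','top'):
    c=bot.capture(n);pickle.dump(c,open(f'{n}0.pkl','wb'))
    cv2.imwrite(f'pics/{n}0.png',c['frame'][:,:,::-1]);print(n,c['camera_matrix'],c['rvec'],c['tvec'])
E
```

```text
pics
[0.27536266 0.56039686 0.23021449] [-7.11170672e-01 -3.05938687e+00  2.84569191e-03] 0.0
scene [[502.95457752   0.         318.77767065]
 [  0.         502.95457752 198.95287836]
 [  0.           0.           1.        ]] [ 2.47008753  0.88188784 -0.22556998] [-0.40995328 -0.27726371  1.40050798]
top [[388.65750701   0.         312.75472201]
 [  0.         388.65750701 199.34017994]
 [  0.           0.           1.        ]] [ 2.21632729 -2.17852083  0.07450711] [-0.04199403  0.55422039  0.89691485]
```

View pics/scene0.png

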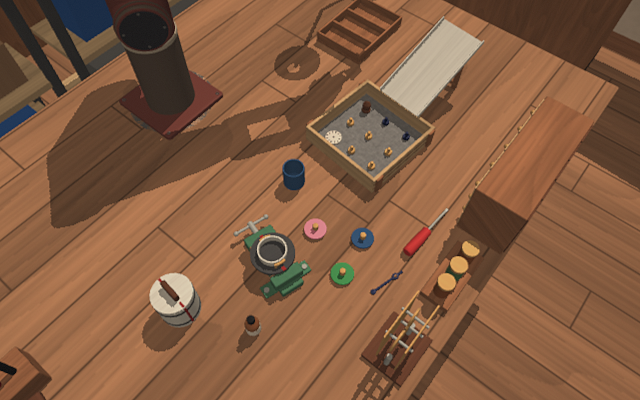

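View pics/top0.png

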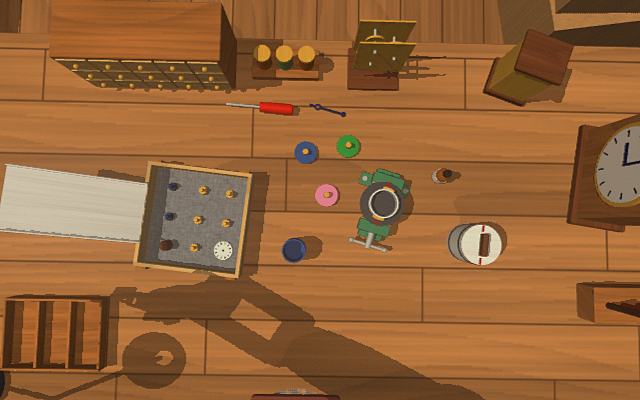

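Top view candidates: lids at blue (306,152), pink (327,195) and green (348,146). Blue fits, since green and pink are named look-alikes. The brass pinions are at (204,190), (231,194), (198,220), (226,223), (195,247), all five present. Steel pinions are at (173,187) and (169,216). One enlarged crop to confirm.

```bash
cat > h.py <<'E'
import cv2,numpy as np,pickle
from station import bot
from scipy.spatial.transform import Rotation as R
def shot(n,save=None):
    c=bot.capture(n)
    if save: pickle.dump(c,open(save,'wb'))
    return c
def load(n): return pickle.load(open(n,'rb'))
def cast(c,uv,z):
    Rm=cv2.Rodrigues(np.array(c['rvec']))[0];t=np.array(c['tvec']).ravel();K=c['camera_matrix']
    o=-Rm.T@t;d=Rm.T@np.linalg.solve(K,[uv[0],uv[1],1]);return o+d*(z-o[2])/d[2]
def proj(c,P):
    return cv2.projectPoints(np.array(P,float).reshape(-1,1,3),np.array(c['rvec']),np.array(c['tvec']),c['camera_matrix'],None)[0].reshape(-1,2)
def tri(a,ua,b,ub):
    M=lambda c:c['camera_matrix']@np.c_[cv2.Rodrigues(np.array(c['rvec']))[0],np.array(c['tvec']).ravel()]
    X=cv2.triangulatePoints(M(a),M(b),np.array(ua,float).reshape(2,1),np.array(ub,float).reshape(2,1)).ravel();return X[:3]/X[3]
def blobs(c,lo,hi,box=None,amin=8):
    hsv=cv2.cvtColor(c['frame'],cv2.COLOR_RGB2HSV);m=cv2.inRange(hsv,np.array(lo),np.array(hi))
    if box: k=np.zeros_like(m);k[box[1]:box[3],box[0]:box[2]]=1;m=m*k
    n,l,s,ce=cv2.connectedComponentsWithStats(m)
    return [(ce[i].round(1).tolist(),int(s[i,4]),s[i,:4].tolist()) for i in range(1,n) if s[i,4]>=amin]
def tool(P):
    "shift from the present TCP to world point P, in cm, tool axes"
    s=bot.read_state();return (R.from_rotvec(s['eef_rot']).inv().apply(np.array(P)-s['eef_pos'])*100).round(2)
E
python3 - <<'E'
from h import *
s=load('scene0.pkl');t=load('top0.pkl')
im1=cv2.resize(t['frame'][120:290,125:525],None,fx=2,fy=2,interpolation=cv2.INTER_CUBIC)
im2=cv2.resize(s['frame'][210:330,145:405][:, :],(800,260*0+240),interpolation=cv2.INTER_CUBIC) if 0 else cv2.resize(s['frame'][220:306,140:406],(800,258),interpolation=cv2.INTER_CUBIC)
cv2.imwrite('pics/crop1.png',np.vstack([im1,im2])[:,:,::-1])
for nm,c,b in(('top',t,(150,165,245,270)),('scene',s,(312,85,430,185))):
    print(nm,'brass',blobs(c,(12,120,120),(30,255,255),b,6))
E
```

```text
top brass [([150.0, 168.0], 7, [150, 165, 1, 7]), ([213.2, 168.4], 525, [155, 165, 90, 12]), ([202.1, 189.5], 46, [199, 186, 8, 8]), ([229.1, 193.7], 48, [226, 190, 7, 8]), ([240.7, 241.9], 216, [236, 206, 9, 64]), ([197.0, 219.6], 47, [193, 216, 9, 8]), ([225.4, 223.1], 49, [222, 219, 8, 9]), ([193.6, 247.4], 52, [190, 243, 8, 9]), ([166.3, 267.4], 161, [150, 264, 46, 6])]
scene brass [([340.1, 97.9], 376, [312, 85, 52, 40]), ([376.5, 86.6], 29, [372, 85, 9, 6]), ([424.3, 120.9], 38, [419, 117, 11, 10]), ([350.3, 121.2], 29, [347, 118, 7, 7]), ([372.2, 154.5], 429, [312, 128, 118, 54]), ([368.4, 134.7], 33, [365, 131, 7, 8]), ([414.4, 171.5], 830, [386, 145, 44, 40]), ([351.4, 149.0], 28, [348, 146, 7, 7]), ([388.2, 150.5], 30, [385, 147, 7, 8]), ([321.9, 175.5], 421, [312, 158, 32, 27]), ([371.2, 164.5], 33, [368, 161, 7, 8])]
```

View pics/crop1.png

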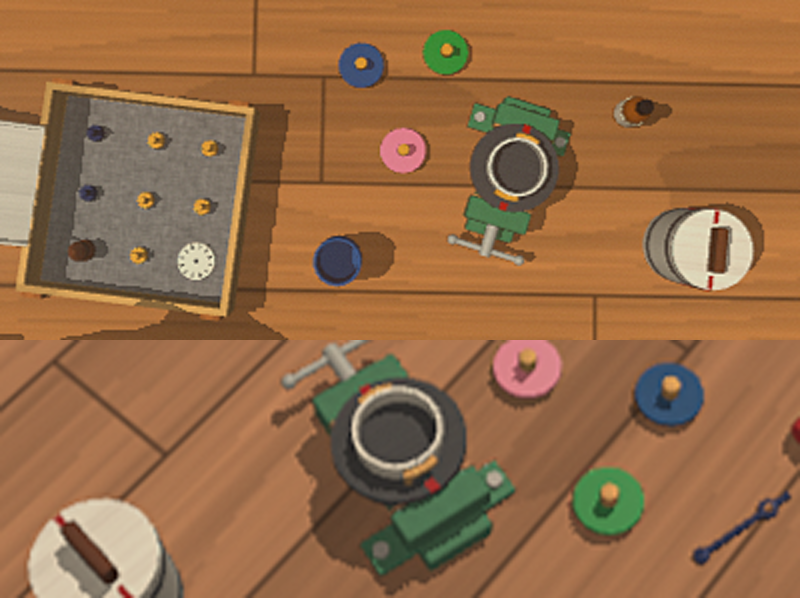

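The crop shows the blue lid at top (306,152), clear of pink and green. All five pinions stand in the crate, the base's red marks are near top (388,185) and (376,223), and the cover's red lines run roughly along x. Next, positions.

Run:
```python
from h import *
s=load('scene0.pkl');t=load('top0.pkl')
T=[(202.1,189.5),(229.1,193.7),(197,219.6),(225.4,223.1),(193.6,247.4)]
S=[(350.3,121.2),(368.4,134.7),(351.4,149.0),(388.2,150.5),(371.2,164.5)]
for u in T:
    p=cast(t,u,.02);q=proj(s,p)[0];v=min(S,key=lambda v:np.hypot(*(q-v)));print('pin',p.round(4),tri(t,u,s,v).round(4),v)
red=lambda c,b:blobs(c,(0,170,110),(6,255,255),b,3)+blobs(c,(174,170,110),(180,255,255),b,3)
for nm,c,b1,b2 in(('t',t,(360,170,410,240),(445,215,515,275)),('s',s,(240,225,310,295),(140,265,215,335))):
    print(nm,'basered',red(c,b1));print(nm,'coverred',red(c,b2))
    for u,_,_ in red(c,b1): print('   base mark',cast(c,u,.056).round(4))
    for u,_,_ in red(c,b2): print('   cover mark',cast(c,u,.092).round(4))
# lid, pot
for nm,c,b,bp in(('t',t,(285,135,325,170),(275,230,315,270)),('s',s,(345,220,380,260),(275,150,312,195))):
    print(nm,'lidblue',[(x,cast(c,x[0],.009).round(4)) for x in blobs(c,(100,100,40),(130,255,255),b,20)])
    print(nm,'knob',blobs(c,(10,120,120),(22,255,255),b,6))
    print(nm,'pot',blobs(c,(100,90,20),(130,255,255),bp,20))
# neck ring bright, bar dark
for nm,c,b,bb in(('t',t,(360,180,410,230),(470,225,500,262)),('s',s,(245,225,300,275),(150,270,185,305))):
    x=blobs(c,(0,0,120),(40,70,255),b,30);print(nm,'ring',x)
    print(nm,'bar',[(y,cast(c,y[0],.114).round(4)) for y in blobs(c,(0,100,30),(14,220,130),bb,30)])
# crate corners (outer top edge) in top view
for u in[(149,162),(252,173),(239,276),(134,264)]:print('crate',cast(t,u,.052).round(3))
```

```text
pin [0.5731 0.2263 0.02  ] [0.5735 0.2264 0.0213] (388.2, 150.5)
pin [0.5644 0.1631 0.02  ] [0.565  0.1637 0.0202] (371.2, 164.5)
pin [0.5028 0.2358 0.02  ] [0.5033 0.2364 0.0196] (368.4, 134.7)
pin [0.4958 0.1697 0.02  ] [0.4967 0.1707 0.0195] (351.4, 149.0)
pin [0.4384 0.2415 0.02  ] [0.439  0.2422 0.0195] (350.3, 121.2)
t basered [([387.7, 184.2], 14, [386, 182, 4, 5]), ([376.1, 222.6], 12, [375, 221, 4, 4])]
t coverred [([483.0, 228.0], 5, [483, 226, 1, 5]), ([480.0, 260.5], 6, [480, 258, 1, 6])]
   base mark [ 0.5897 -0.2005  0.056 ]
   base mark [ 0.5028 -0.175   0.056 ]
   cover mark [ 0.4951 -0.3995  0.092 ]
   cover mark [ 0.4254 -0.3925  0.092 ]
s basered [([261.2, 236.0], 4, [260, 235, 3, 3]), ([283.4, 268.0], 12, [282, 266, 4, 5])]
s coverred [([159.8, 280.2], 5, [159, 279, 3, 3]), ([181.3, 304.3], 6, [180, 302, 4, 5])]
   base mark [ 0.5016 -0.1726  0.056 ]
   base mark [ 0.5906 -0.1991  0.056 ]
   cover mark [ 0.4241 -0.3904  0.092 ]
   cover mark [ 0.4958 -0.3977  0.092 ]
t lidblue [(([305.1, 152.1], 299, [295, 142, 21, 21]), array([ 0.6677, -0.0124,  0.009 ]))]
t knob
[... 336 characters left out ...]
274, [345, 220, 22, 29]), ([367.7, 220.4], 7, [366, 220, 4, 2]), ([367.4, 245.7], 603, [345, 220, 35, 40]), ([362.8, 234.7], 25, [360, 232, 6, 6])]
s pot [([293.3, 174.1], 544, [283, 160, 21, 30])]
t ring [([383.9, 202.8], 200, [368, 189, 31, 29])]
t bar [(([495.7, 227.7], 54, [488, 225, 12, 10]), array([ 0.4964, -0.4164,  0.114 ])), (([483.8, 244.7], 180, [479, 234, 10, 23]), array([ 0.4604, -0.391 ,  0.114 ]))]
s ring [([251.8, 227.8], 52, [245, 225, 13, 8]), ([272.1, 249.3], 193, [257, 235, 31, 29])]
s bar [(([169.2, 290.2], 133, [160, 281, 19, 20]), array([ 0.4653, -0.395 ,  0.114 ]))]
crate [0.631 0.339 0.052]
crate [0.61  0.106 0.052]
crate [0.379 0.129 0.052]
crate [0.402 0.363 0.052]
```

```bash
python3 -m inch '{"slide":[[0,0,-1],[0,0,-1],[0,0,-1],[0,0,-1],[0,0,-1],[0,0,0],[0,0,0],[0,0,0],[0,0,0],[0,0,0]],"turn":[[0,0,0.122],[0,0,0.122],[0,0,0.122],[0,0,0.122],[0,0,0.122],[0,0,0.122],[0,0,0.122],[0,0,0.122],[0,0,0.122],[0,0,0.122]],"gripper":[0,0,0,0,0,0,0,0,0,0]}' 60
python3 -m inch '{"slide":[[0,0,0],[0,0,0],[0,0,0],[0,0,0],[0,0,0],[0,0,0],[0,0,0],[0,0,0],[0,0,0],[0,0,0]],"turn":[[0,0,0.122],[0,0,0.122],[0,0,0.122],[0,0,0.122],[0,0,0.122],[0,0,0.122],[0,0,0.122],[0,0,0.122],[0,0,0.122],[0,0,0.122]],"gripper":[0,0,0,0,0,0,0,0,0,0]}'
python3 - <<'E'
from h import *
from scipy.optimize import least_squares
s=load('scene0.pkl');t=load('top0.pkl')
P=np.array([cast(t,(293.5,249.5),.062),cast(s,(293.5,168),.062)]);print(P.round(4))
# silhouette extents of the pot outline, against the extents of the known cylinder at its place
for nm,c,b in(('t',t,(270,228,312,272)),('s',s,(272,148,316,198))):
    for v in(110,):
        print(nm,blobs(c,(95,60,10),(135,255,255),b,20))
a=np.linspace(0,6.28,40);cyl=np.r_[np.c_[np.cos(a)*.027,np.sin(a)*.027,a*0],np.c_[np.cos(a)*.027,np.sin(a)*.027,a*0+.062]]
for c,p in((t,P[0]),(s,P[1])):
    q=proj(c,cyl+[p[0],p[1],0]);print(q.min(0).round(1),q.max(0).round(1))
st=bot.read_state();print(R.from_rotvec(st['eef_rot']).as_matrix().round(3),st['eef_pos'],st['joint_positions'])
E
```

```text
clock: 0.93
eef_pos: [0.2755, 0.5607, 0.2806]
eef_rot: [2.342, 2.093, -0.002]
contact_force: [-0.3, 0.4, -0.4]
opening: 1.004
grip_force: 0.0
clock: 1.77
eef_pos: [0.2755, 0.5607, 0.2806]
eef_rot: [3.118, 0.374, -0.001]
contact_force: [0.3, 0.0, 0.2]
opening: 0.999
grip_force: 0.0
[[0.4403 0.0087 0.062 ]
 [0.4405 0.0101 0.062 ]]
t [([293.5, 249.7], 366, [282, 238, 24, 25])]
s [([293.4, 174.2], 554, [283, 160, 22, 30])]
[281.3 236.2] [305.9 261.8]
[282.3 158.8] [305. 191.]
[[ 0.972  0.236 -0.001]
 [ 0.236 -0.972 -0.001]
 [-0.001  0.001 -1.   ]] [0.27548941 0.56065005 0.28062152] [ 9.87915387e-01  1.93522310e-01  1.46557475e+00 -3.81530790e-06
  1.48366062e+00  2.31997068e+00]
```

```bash
python3 -m inch '{"slide":[[0,0,0],[0,0,0],[1.1,3.9,0],[1.1,3.9,0],[1.1,3.9,0],[1.1,3.9,0],[1.1,3.9,0],[1.1,3.9,0],[1.1,3.9,0],[1.1,3.9,0]],"turn":[[0,0,0.119],[0,0,0.119],[0,0,0],[0,0,0],[0,0,0],[0,0,0],[0,0,0],[0,0,0],[0,0,0],[0,0,0]],"gripper":[0,0,0,0,0,0,0,0,0,0]}'
python3 -m inch '{"slide":[[1.28,3.9,0],[1.28,3.9,0],[1.28,3.9,0],[1.28,3.9,0],[1.28,3.9,0],[1.28,3.9,0],[0,0,3],[0,0,3],[0,0,3],[0,0,3]],"turn":[[0,0,0],[0,0,0],[0,0,0],[0,0,0],[0,0,0],[0,0,0],[0,0,0],[0,0,0],[0,0,0],[0,0,0]],"gripper":[0,0,0,0,0,0,0,0,0,0]}'
python3 - <<'E'
from h import *
print(tool([.4402,.0095,.030]),bot.read_state()['eef_rot'])
c=shot('scene');cv2.imwrite('pics/s1.png',cv2.resize(c['frame'][80:280,200:460],(780,600))[:,:,::-1])
E
```

```text
clock: 2.6
eef_pos: [0.3655, 0.2477, 0.2809]
eef_rot: [3.141, 0.012, -0.0]
contact_force: [0.7, -0.7, -0.5]
opening: 1.003
grip_force: 0.0
clock: 3.43
eef_pos: [0.4439, 0.0155, 0.1599]
eef_rot: [-3.142, -0.008, -0.0]
contact_force: [0.8, -0.7, -0.9]
opening: 0.999
grip_force: 0.0
[-0.38  0.6  12.99] [-3.14153478e+00 -8.47325299e-03 -1.49257663e-04]
```

View pics/s1.png

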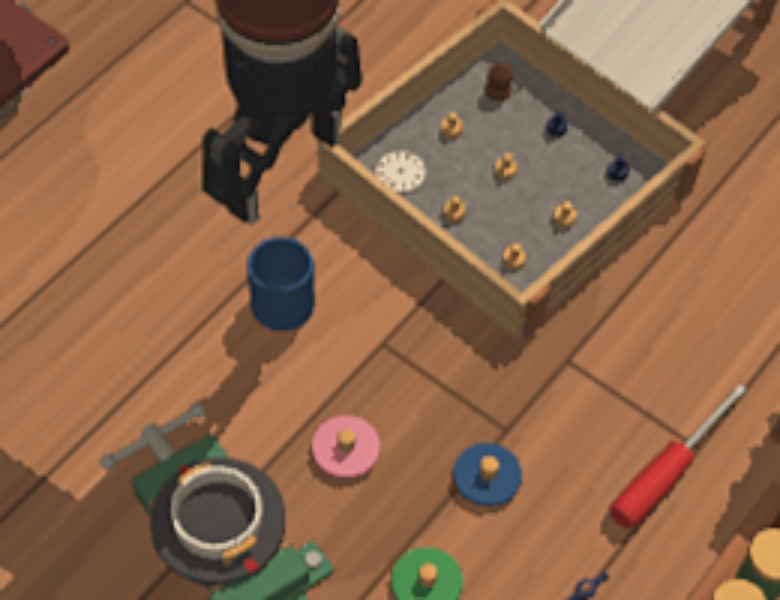

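The gripper is centred above the blue pot (crop 280,285), and nothing else has moved.

```bash
python3 -m inch '{"slide":[[-0.2,0.3,2.5],[-0.2,0.3,2.5],[0,0,2],[0,0,2],[0,0,2],[0,0,2],[0,0,0],[0,0,0],[0,0,0],[0,0,0]],"turn":[[0,0,0],[0,0,0],[0,0,0],[0,0,0],[0,0,0],[0,0,0],[0,0,0],[0,0,0],[0,0,0],[0,0,0]],"gripper":[0,0,0,0,0,0,0,0.6,0.8,0.8]}' 50
python3 -m inch '{"slide":[[0,0,0],[0,0,0],[0,0,0],[0,0,0],[0,0,-2],[0,0,-3],[0,0,-3],[0,0,-3],[0,0,-3],[0,0,0]],"turn":[[0,0,0],[0,0,0],[0,0,0],[0,0,0],[0,0,0],[0,0,0],[0,0,0],[0,0,0],[0,0,0],[0,0,0]],"gripper":[0.8,0.8,0.8,0.8,0.8,0.8,0.8,0.8,0.8,0.8]}'
python3 - <<'E'
from h import *
print(tool([.546,-.187,.10]))
E
```

```text
clock: 4.32
eef_pos: [0.4418, 0.0099, 0.0333]
eef_rot: [3.141, 0.011, 0.004]
contact_force: [-5.8, 1.2, 15.2]
opening: 0.622
grip_force: 50.0
clock: 5.15
eef_pos: [0.4444, 0.0095, 0.1788]
eef_rot: [3.14, 0.011, 0.019]
contact_force: [2.1, 0.3, -0.8]
opening: 0.62
grip_force: 53.6
[ 9.92 19.7   8.04]
```

```bash
python3 -m inch '{"slide":[[1.65,3.28,0],[1.65,3.28,0],[1.65,3.28,0],[1.65,3.28,0],[1.65,3.28,0],[1.65,3.28,0],[0,0,1],[0,0,1.5],[0,0,1.5],[0,0,0]],"turn":[[0,0,0],[0,0,0],[0,0,0],[0,0,0],[0,0,0],[0,0,0],[0,0,0],[0,0,0],[0,0,0],[0,0,0]],"gripper":[0.8,0.8,0.8,0.8,0.8,0.8,0.8,0.8,0.8,0.8]}'
python3 - <<'E'
from h import *
c=shot('scene','s2.pkl');d=shot('top','t2.pkl')
cv2.imwrite('pics/s2.png',np.hstack([cv2.resize(c['frame'][180:300,215:335],(400,400)),cv2.resize(d['frame'][150:250,330:430],(400,400))])[:,:,::-1])
print(blobs(c,(95,90,10),(135,255,255),(215,150,335,300),30),blobs(d,(95,90,10),(135,255,255),(330,150,430,250),30))
a=np.linspace(0,6.28,40);p=bot.read_state()['eef_pos'];print(p)
for dx in(0,-.002):
  cyl=np.r_[np.c_[np.cos(a)*.027,np.sin(a)*.027,a*0],np.c_[np.cos(a)*.027,np.sin(a)*.027,a*0+.062]]+p+[dx,0,-.0333]
  q=proj(c,cyl);print(q.min(0),q.max(0))
E
```

```text
clock: 5.98
eef_pos: [0.5381, -0.1851, 0.1275]
eef_rot: [-3.139, -0.01, 0.009]
contact_force: [-1.2, 0.4, -2.6]
opening: 0.616
grip_force: 53.8
[([270.5, 236.3], 465, [259, 219, 21, 33])] []
[ 0.53983364 -0.18561378  0.13071801]
[253.07314489 216.68479574] [281.31682729 253.32842628]
[252.34750912 216.14162274] [280.61112481 252.77674115]
```

View pics/s2.png

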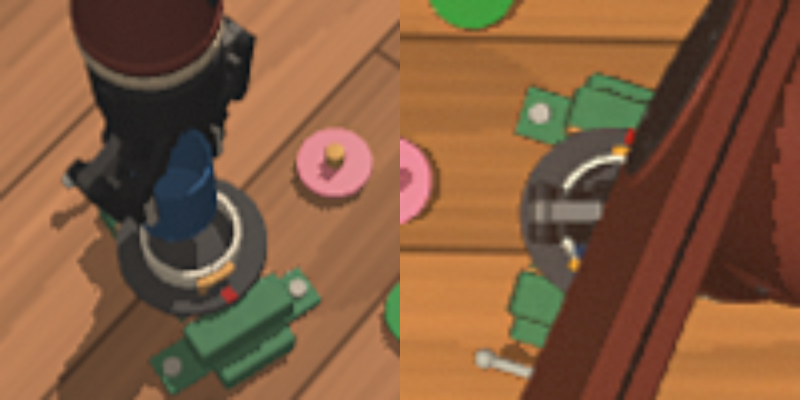

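The pot is upright in the grip, just above the neck (scene crop 185,185 over ring 190,240), about 8 mm short in x.

```bash
python3 -m inch '{"slide":[[0.4,0.07,0],[0.38,0.07,0],[0,0,0],[0,0,0.7],[0,0,0.7],[0,0,0.7],[0,0,0.7],[0,0,0.7],[0,0,0.3],[0,0,0]],"turn":[[0,0,0],[0,0,0],[0,0,0],[0,0,0],[0,0,0],[0,0,0],[0,0,0],[0,0,0],[0,0,0],[0,0,0]],"gripper":[0.8,0.8,0.8,0.8,0.8,0.8,0.8,0.8,0.8,0.8]}'
python3 - <<'E'
from h import *
print(tool([.5476,-.187,.0893]))
E
```

```text
clock: 6.92
eef_pos: [0.5479, -0.1872, 0.092]
eef_rot: [-3.141, -0.011, 0.002]
contact_force: [0.3, -0.1, -1.2]
opening: 0.619
grip_force: 53.8
[-0.03 -0.02  0.27]
```

Down the last 3 mm, release, retreat.

```bash
python3 -m inch '{"slide":[[0,0,0.1],[0,0,0.1],[0,0,0.1],[0,0,0.05],[0,0,0],[0,0,0],[0,0,0],[0,0,0],[0,0,0],[0,0,0]],"turn":[[0,0,0],[0,0,0],[0,0,0],[0,0,0],[0,0,0],[0,0,0],[0,0,0],[0,0,0],[0,0,0],[0,0,0]],"gripper":[0.8,0.8,0.8,0.8,0.8,0.15,0.15,0.15,0.15,0.15]}'
python3 -m inch '{"slide":[[0,0,-1],[0,0,-3],[0,0,-3],[0,0,-3],[0,-3.9,0],[0,-3.9,0],[0,-3.9,0],[0,-3.9,0],[0,-3.9,0],[0,-3.9,0]],"turn":[[0,0,0],[0,0,0],[0,0,0],[0,0,0],[0,0,0],[0,0,0],[0,0,0],[0,0,0],[0,0,0],[0,0,0]],"gripper":[0.15,0.15,0.15,0.15,0.5,0.65,0.65,0.65,0.65,0.65]}'
python3 - <<'E'
from h import *
c=shot('scene','s3.pkl');d=shot('top','t3.pkl')
a=blobs(c,(95,90,10),(135,255,255),(215,150,335,300),30);b=blobs(d,(95,60,10),(135,255,255),(340,150,430,250),30);print(a,b)
an=np.linspace(0,6.28,40);cyl=np.r_[np.c_[np.cos(an)*.027,np.sin(an)*.027,an*0+.022],np.c_[np.cos(an)*.027,np.sin(an)*.027,an*0+.062]]+[.546,-.187,.056]
for k in(c,d):
  q=proj(k,cyl);print(q.min(0),q.max(0))
cv2.imwrite('pics/s3.png',cv2.resize(c['frame'][180:300,215:335],(400,400))[:,:,::-1])
for nm,k,bx in(('top',d,(158,177,234,262)),('scene',c,(325,100,410,175))):
    print(nm,[x[0] for x in blobs(k,(12,120,120),(30,255,255),bx,15) if x[1]<70])
print(tool([.565,.1637,.1]))
E
```

```text
clock: 7.75
eef_pos: [0.5486, -0.1875, 0.0901]
eef_rot: [3.141, 0.011, 0.001]
contact_force: [0.5, 0.2, -0.2]
opening: 0.851
grip_force: 0.0
clock: 8.58
eef_pos: [0.5467, 0.0482, 0.191]
eef_rot: [3.141, 0.01, 0.002]
contact_force: [1.2, 0.3, -0.2]
opening: 0.351
grip_force: 0.0
[([270.4, 244.5], 668, [257, 229, 27, 32])] [([385.5, 203.3], 358, [376, 191, 24, 25])]
[256.76152796 228.14674321] [283.50298985 259.27379733]
[371.18131267 189.20512489] [400.02997241 215.29365181]
top [[225.4, 222.9], [196.2, 247.8]]
scene [[368.4, 134.7], [351.3, 149.0], [388.2, 150.7], [371.2, 164.6], [326.8, 172.7]]
[  1.99 -11.15   9.11]
```

View pics/s3.png

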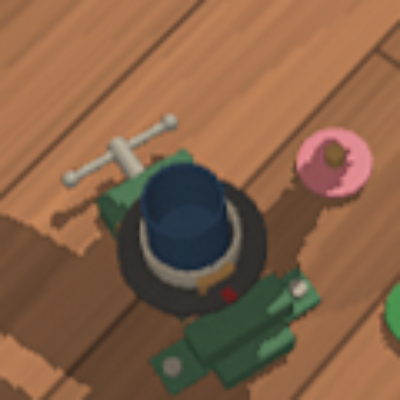

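The pot stands in the neck (crop 185,215). Now the first pinion.

```bash
python3 -m inch '{"slide":[[0.5,-2.8,0],[0.5,-2.8,0],[0.5,-2.8,0],[0.5,-2.75,0],[0,0,3],[0,0,3],[0,0,3],[0,0,0],[0,0,0],[0,0,0]],"turn":[[0,0,0],[0,0,0],[0,0,0],[0,0,0],[0,0,0],[0,0,0],[0,0,0],[0,0,0],[0,0,0],[0,0,0]],"gripper":[0.65,0.65,0.65,0.65,0.65,0.65,0.65,0.65,0.65,0.65]}'
python3 - <<'E'
from h import *
print(tool([.565,.1637,.018]))
c=shot('scene')
print([x[:2] for x in blobs(c,(12,120,120),(30,255,255),(325,100,410,175),10) if x[1]<70])
E
```

```text
clock: 9.52
eef_pos: [0.5673, 0.1578, 0.1018]
eef_rot: [-3.141, -0.01, -0.003]
contact_force: [0.2, -0.1, 0.8]
opening: 0.348
grip_force: 0.0
[-0.24 -0.59  8.38]
[([350.2, 121.4], 31), ([351.2, 149.2], 30), ([388.2, 150.7], 32), ([371.3, 164.6], 34), ([326.8, 172.7], 18)]
```

```bash
python3 -m inch '{"slide":[[-0.24,-0.59,0],[0,0,0],[0,0,2],[0,0,2],[0,0,2],[0,0,1.5],[0,0,0.85],[0,0,0],[0,0,0],[0,0,0]],"turn":[[0,0,0],[0,0,0],[0,0,0],[0,0,0],[0,0,0],[0,0,0],[0,0,0],[0,0,0],[0,0,0],[0,0,0]],"gripper":[0.65,0.65,0.65,0.65,0.65,0.65,0.65,0.65,1,1]}' 40
python3 -m inch '{"slide":[[0,0,0],[0,0,0],[0,0,0],[0,0,-1],[0,0,-2],[0,0,-4],[0,0,-4],[0,0,-3],[0,0,-3],[0,0,0]],"turn":[[0,0,0],[0,0,0],[0,0,0],[0,0,0],[0,0,0],[0,0,0],[0,0,0],[0,0,0],[0,0,0],[0,0,0]],"gripper":[1,1,1,1,1,1,1,1,1,1]}'
python3 - <<'E'
from h import *
print(tool([.546,-.187,.122]))
E
```

```text
clock: 10.4
eef_pos: [0.5648, 0.1643, 0.0179]
eef_rot: [-3.141, -0.011, -0.004]
contact_force: [-0.8, -0.3, 1.1]
opening: 0.077
grip_force: 18.1
clock: 11.23
eef_pos: [0.5675, 0.1647, 0.1951]
eef_rot: [-3.14, -0.011, -0.019]
contact_force: [1.6, -0.9, 0.7]
opening: 0.066
grip_force: 39.0
[-2.49 35.17  7.22]
```

```bash
python3 -m inch '{"slide":[[-0.3,3.9,0],[-0.3,3.9,0],[-0.3,3.9,0],[-0.3,3.9,0],[-0.3,3.9,0],[-0.3,3.9,0],[-0.2,3.9,0],[-0.2,3.9,0],[-0.1,3.9,0],[0,0,2]],"turn":[[0,0,0],[0,0,0],[0,0,0],[0,0,0],[0,0,0],[0,0,0],[0,0,0],[0,0,0],[0,0,0],[0,0,0]],"gripper":[1,1,1,1,1,1,1,1,1,1]}'
python3 - <<'E'
from h import *
print(tool([.546,-.187,.122]))
c=shot('scene');cv2.imwrite('pics/s4.png',cv2.resize(c['frame'][160:300,215:335],(480,560))[:,:,::-1])
E
```

```text
clock: 12.07
eef_pos: [0.5447, -0.1952, 0.1708]
eef_rot: [3.135, 0.003, 0.011]
contact_force: [0.4, 0.4, -0.5]
opening: 0.064
grip_force: 39.2
[ 0.09 -0.85  4.88]
```

View pics/s4.png

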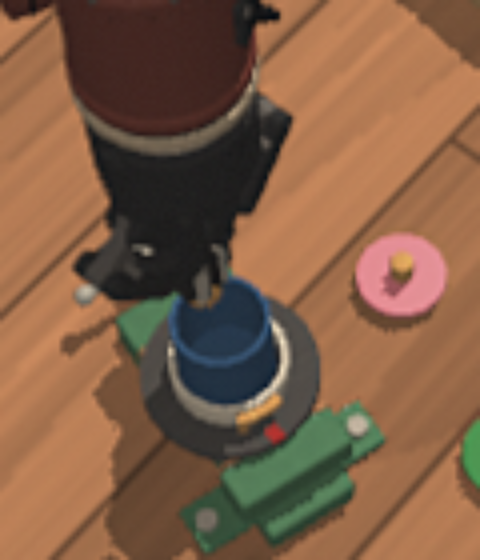

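The pinion is held at the fingertips (crop 210,298), above the pot mouth. Lower and release.

```bash
python3 -m inch '{"slide":[[0.1,-0.85,0],[0,0,1.5],[0,0,1.5],[0,0,1.2],[0,0,0.6],[0,0,0],[0,0,0],[0,0,0],[0,0,0],[0,0,0]],"turn":[[0,0,0],[0,0,0],[0,0,0],[0,0,0],[0,0,0],[0,0,0],[0,0,0],[0,0,0],[0,0,0],[0,0,0]],"gripper":[1,1,1,1,1,1,1,0.7,0.7,0.7]}'
python3 -m inch '{"slide":[[0,0,0],[0,0,-2],[0,0,-4],[0,-3.9,0],[0,-3.9,0],[0,-3.9,0],[0,-3.9,0],[0,-3.9,0],[0,-3.9,0],[0,-3.9,0]],"turn":[[0,0,0],[0,0,0],[0,0,0],[0,0,0],[0,0,0],[0,0,0],[0,0,0],[0,0,0],[0,0,0],[0,0,0]],"gripper":[0.7,0.7,0.7,0.65,0.65,0.65,0.65,0.65,0.65,0.65]}'
python3 - <<'E'
from h import *
print(tool([.4967,.1707,.1]))
c=shot('scene')
print([x[:2] for x in blobs(c,(12,120,120),(30,255,255),(325,100,410,175),10) if x[1]<70])
print(blobs(c,(8,90,60),(30,255,255),(257,230,284,250),3))
E
```

```text
clock: 12.95
eef_pos: [0.5444, -0.1788, 0.1192]
eef_rot: [3.141, 0.011, 0.002]
contact_force: [-0.0, -0.6, 0.9]
opening: 0.299
grip_force: 0.0
clock: 13.78
eef_pos: [0.5419, 0.0962, 0.1788]
eef_rot: [-3.142, -0.01, -0.002]
contact_force: [1.0, -0.2, 0.5]
opening: 0.351
grip_force: 0.0
[-4.48 -7.48  7.88]
[([368.4, 134.7], 34), ([351.3, 149.1], 29), ([388.2, 150.6], 31), ([326.8, 172.7], 18)]
[([281.0, 231.5], 22, [277, 230, 7, 5]), ([272.6, 246.2], 40, [269, 243, 9, 7])]
```

```bash
python3 -m inch '{"slide":[[-1.5,-2.4,0],[-1.5,-2.4,0],[-1.5,-2.4,0],[0,0,2.7],[0,0,2.7],[0,0,2.4],[0,0,0],[0,0,0],[0,0,0],[0,0,0]],"turn":[[0,0,0],[0,0,0],[0,0,0],[0,0,0],[0,0,0],[0,0,0],[0,0,0],[0,0,0],[0,0,0],[0,0,0]],"gripper":[0.65,0.65,0.65,0.65,0.65,0.65,0.65,0.65,0.65,0.65]}'
python3 - <<'E'
from h import *
print(tool([.4967,.1707,.018]))
E
```

```text
clock: 14.67
eef_pos: [0.4983, 0.1661, 0.1025]
eef_rot: [-3.141, -0.01, -0.005]
contact_force: [-0.3, -0.3, 0.5]
opening: 0.348
grip_force: 0.0
[-0.18 -0.45  8.45]
```

```bash
python3 -m inch '{"slide":[[-0.2,-0.45,0],[0,0,0],[0,0,2],[0,0,2],[0,0,2],[0,0,1.5],[0,0,0.95],[0,0,0],[0,0,0],[0,0,0]],"turn":[[0,0,0],[0,0,0],[0,0,0],[0,0,0],[0,0,0],[0,0,0],[0,0,0],[0,0,0],[0,0,0],[0,0,0]],"gripper":[0.65,0.65,0.65,0.65,0.65,0.65,0.65,0.65,1,1]}' 40
python3 -m inch '{"slide":[[0,0,0],[0,0,0],[0,0,0],[0,0,-1],[0,0,-2],[0,0,-4],[0,0,-4],[0,0,-3],[0,0,-3],[0,0,0]],"turn":[[0,0,0],[0,0,0],[0,0,0],[0,0,0],[0,0,0],[0,0,0],[0,0,0],[0,0,0],[0,0,0],[0,0,0]],"gripper":[1,1,1,1,1,1,1,1,1,1]}'
python3 -m inch '{"slide":[[0.5,3.9,0],[0.5,3.9,0],[0.5,3.9,0],[0.5,3.9,0],[0.5,3.9,0],[0.5,3.9,0],[0.5,3.9,0],[0.5,3.9,0],[0.5,3.9,0],[0,0,0]],"turn":[[0,0,0],[0,0,0],[0,0,0],[0,0,0],[0,0,0],[0,0,0],[0,0,0],[0,0,0],[0,0,0],[0,0,0]],"gripper":[1,1,1,1,1,1,1,1,1,1]}'
python3 - <<'E'
from h import *
c=shot('scene')
print(tool([.546,-.187,.12]),[x[:2] for x in blobs(c,(12,120,120),(30,255,255),(325,100,410,175),10) if x[1]<70])
E
```

```text
clock: 15.5
eef_pos: [0.496, 0.171, 0.0175]
eef_rot: [-3.141, -0.011, -0.004]
contact_force: [1.2, -0.2, -0.1]
opening: 0.081
grip_force: 17.7
clock: 16.33
eef_pos: [0.4983, 0.1713, 0.1939]
eef_rot: [-3.139, -0.011, -0.018]
contact_force: [1.1, -0.3, -0.2]
opening: 0.061
grip_force: 39.0
clock: 17.17
eef_pos: [0.5418, -0.1867, 0.186]
eef_rot: [3.138, 0.002, 0.001]
contact_force: [-0.8, 0.2, -0.4]
opening: 0.066
grip_force: 39.2
[0.46 0.34 6.57] [([350.2, 121.4], 31), ([368.4, 134.7], 34), ([388.1, 150.7], 34), ([326.8, 172.3], 22)]
```

```bash
python3 -m inch '{"slide":[[0.4,0.6,0],[0,0,2],[0,0,2],[0,0,1.5],[0,0,1],[0,0,0],[0,0,0],[0,0,0],[0,0,0],[0,0,0]],"turn":[[0,0,0],[0,0,0],[0,0,0],[0,0,0],[0,0,0],[0,0,0],[0,0,0],[0,0,0],[0,0,0],[0,0,0]],"gripper":[1,1,1,1,1,1,1,0.7,0.7,0.7]}'
python3 -m inch '{"slide":[[0,0,0],[0,0,-2],[0,0,-4],[0.2,-3.9,0],[0.2,-3.9,0],[0.2,-3.9,0],[0.3,-3.9,0],[0.3,-3.9,0],[0.3,-3.9,0],[0,0,0]],"turn":[[0,0,0],[0,0,0],[0,0,0],[0,0,0],[0,0,0],[0,0,0],[0,0,0],[0,0,0],[0,0,0],[0,0,0]],"gripper":[0.7,0.7,0.7,0.65,0.65,0.65,0.65,0.65,0.65,0.65]}'
python3 - <<'E'
from h import *
c=shot('scene')
print(tool([.5735,.2264,.1]))
print([x[:2] for x in blobs(c,(12,120,120),(30,255,255),(325,100,410,175),10) if x[1]<70])
print(blobs(c,(8,90,60),(30,255,255),(257,230,284,250),3))
E
```

```text
clock: 18.05
eef_pos: [0.5468, -0.1864, 0.1222]
eef_rot: [3.141, 0.011, 0.003]
contact_force: [0.8, -0.5, -0.1]
opening: 0.299
grip_force: 0.0
clock: 18.88
eef_pos: [0.5594, 0.0544, 0.1815]
eef_rot: [-3.139, -0.019, -0.002]
contact_force: [1.0, 0.1, -0.6]
opening: 0.349
grip_force: 0.0
[  1.62 -17.47   8.14]
[([368.4, 134.7], 34), ([388.2, 150.7], 32), ([356.7, 166.1], 65), ([326.8, 172.7], 18)]
[([281.0, 231.5], 22, [277, 230, 7, 5]), ([272.0, 246.5], 46, [267, 243, 11, 7])]
```

```bash
python3 -m inch '{"slide":[[0.3,-3.5,0],[0.3,-3.5,0],[0.3,-3.5,0],[0.3,-3.5,0],[0.3,-3.4,0],[0,0,2.7],[0,0,2.7],[0,0,2.7],[0,0,0],[0,0,0]],"turn":[[0,0,0],[0,0,0],[0,0,0],[0,0,0],[0,0,0],[0,0,0],[0,0,0],[0,0,0],[0,0,0],[0,0,0]],"gripper":[0.65,0.65,0.65,0.65,0.65,0.65,0.65,0.65,0.65,0.65]}'
python3 - <<'E'
from h import *
c=shot('scene')
print(tool([.5735,.2264,.018]))
E
```

```text
clock: 19.77
eef_pos: [0.5722, 0.2207, 0.0984]
eef_rot: [3.14, 0.009, -0.006]
contact_force: [0.3, -0.1, 0.3]
opening: 0.348
grip_force: 0.0
[-0.02 -0.52  8.25]
```

```bash
python3 -m inch '{"slide":[[0,-0.55,0],[0,0,0],[0,0,2],[0,0,2],[0,0,2],[0,0,1.5],[0,0,0.7],[0,0,0],[0,0,0],[0,0,0]],"turn":[[0,0,0],[0,0,0],[0,0,0],[0,0,0],[0,0,0],[0,0,0],[0,0,0],[0,0,0],[0,0,0],[0,0,0]],"gripper":[0.65,0.65,0.65,0.65,0.65,0.65,0.65,0.65,1,1]}' 40
python3 -m inch '{"slide":[[0,0,0],[0,0,0],[0,0,0],[0,0,-1],[0,0,-2],[0,0,-4],[0,0,-4],[0,0,-3],[0,0,-3],[0,0,0]],"turn":[[0,0,0],[0,0,0],[0,0,0],[0,0,0],[0,0,0],[0,0,0],[0,0,0],[0,0,0],[0,0,0],[0,0,0]],"gripper":[1,1,1,1,1,1,1,1,1,1]}'
python3 -m inch '{"slide":[[-0.3,3.9,0],[-0.3,3.9,0],[-0.3,3.9,0],[-0.3,3.9,0],[-0.3,3.9,0],[-0.3,3.9,0],[-0.2,3.9,0],[-0.2,3.9,0],[-0.2,3.9,0],[-0.2,3.9,0]],"turn":[[0,0,0],[0,0,0],[0,0,0],[0,0,0],[0,0,0],[0,0,0],[0,0,0],[0,0,0],[0,0,0],[0,0,0]],"gripper":[1,1,1,1,1,1,1,1,1,1]}'
python3 -m inch '{"slide":[[0,2,0],[0,0,0],[0,0,0],[0,0,0],[0,0,0],[0,0,0],[0,0,0],[0,0,0],[0,0,0],[0,0,0]],"turn":[[0,0,0],[0,0,0],[0,0,0],[0,0,0],[0,0,0],[0,0,0],[0,0,0],[0,0,0],[0,0,0],[0,0,0]],"gripper":[1,1,1,1,1,1,1,1,1,1]}'
python3 - <<'E'
from h import *
c=shot('scene')
print(tool([.546,-.187,.12]),[x[:2] for x in blobs(c,(12,120,120),(30,255,255),(325,100,410,175),10) if x[1]<70])
E
```

```text
clock: 20.65
eef_pos: [0.5746, 0.228, 0.0197]
eef_rot: [-3.141, -0.011, -0.005]
contact_force: [0.3, -0.4, 0.6]
opening: 0.078
grip_force: 16.6
clock: 21.48
eef_pos: [0.5769, 0.2287, 0.1967]
eef_rot: [-3.139, -0.011, -0.019]
contact_force: [0.7, 0.7, 0.4]
opening: 0.064
grip_force: 39.0
clock: 22.32
eef_pos: [0.549, -0.1642, 0.1879]
eef_rot: [-3.141, -0.011, 0.001]
contact_force: [1.2, -0.2, -0.3]
opening: 0.058
grip_force: 39.1
clock: 23.15
eef_pos: [0.55, -0.1822, 0.1878]
eef_rot: [-3.142, -0.012, 0.0]
contact_force: [-0.5, -0.3, -0.4]
opening: 0.061
grip_force: 39.1
[-0.4   0.47  6.78] [([350.3, 121.4], 30), ([368.4, 134.7], 34), ([326.8, 172.3], 22), ([339.9, 172.6], 16)]
```

```bash
python3 -m inch '{"slide":[[-0.4,0.4,0],[0,0,2],[0,0,2],[0,0,1.5],[0,0,1.2],[0,0,0],[0,0,0],[0,0,0],[0,0,0],[0,0,0]],"turn":[[0,0,0],[0,0,0],[0,0,0],[0,0,0],[0,0,0],[0,0,0],[0,0,0],[0,0,0],[0,0,0],[0,0,0]],"gripper":[1,1,1,1,1,1,1,0.7,0.7,0.7]}'
python3 -m inch '{"slide":[[0,0,0],[0,0,-2],[0,0,-4],[-0.6,-3.9,0],[-0.6,-3.9,0],[-0.6,-3.9,0],[-0.6,-3.9,0],[-0.6,-3.9,0],[-0.6,-3.9,0],[0,0,0]],"turn":[[0,0,0],[0,0,0],[0,0,0],[0,0,0],[0,0,0],[0,0,0],[0,0,0],[0,0,0],[0,0,0],[0,0,0]],"gripper":[0.7,0.7,0.7,0.65,0.65,0.65,0.65,0.65,0.65,0.65]}'
python3 - <<'E'
from h import *
c=shot('scene')
print(tool([.5033,.2364,.1]))
print([x[:2] for x in blobs(c,(12,120,120),(30,255,255),(325,100,410,175),10) if x[1]<70])
print(blobs(c,(8,90,60),(30,255,255),(257,230,284,250),3))
E
```

```text
clock: 24.03
eef_pos: [0.5468, -0.187, 0.1222]
eef_rot: [3.141, 0.011, 0.003]
contact_force: [0.3, 0.3, -0.3]
opening: 0.3
grip_force: 0.0
clock: 24.87
eef_pos: [0.5071, 0.0532, 0.1813]
eef_rot: [-3.139, -0.019, -0.0]
contact_force: [-0.5, -0.8, -0.2]
opening: 0.351
grip_force: 0.0
[ -0.23 -18.59   8.15]
[([350.2, 121.4], 31), ([368.4, 134.7], 34), ([326.8, 172.7], 18)]
[([280.8, 231.4], 22, [277, 230, 7, 5]), ([269.2, 245.2], 112, [261, 241, 18, 9])]
```

```bash
python3 -m inch '{"slide":[[0,-3.7,0],[0,-3.7,0],[0,-3.7,0],[0,-3.7,0],[0,-3.7,0],[0,0,2.7],[0,0,2.7],[0,0,2.5],[0,0,0],[0,0,0]],"turn":[[0,0,0],[0,0,0],[0,0,0],[0,0,0],[0,0,0],[0,0,0],[0,0,0],[0,0,0],[0,0,0],[0,0,0]],"gripper":[0.65,0.65,0.65,0.65,0.65,0.65,0.65,0.65,0.65,0.65]}'
python3 - <<'E'
from h import *
c=shot('scene')
print(tool([.5033,.2364,.018]))
print([x[:2] for x in blobs(c,(12,120,120),(30,255,255),(325,100,410,175),10) if x[1]<70])
E
```

```text
clock: 25.75
eef_pos: [0.5065, 0.231, 0.1007]
eef_rot: [3.14, 0.009, -0.005]
contact_force: [0.6, 0.2, 0.2]
opening: 0.348
grip_force: 0.0
[-0.46 -0.5   8.45]
[([350.3, 121.3], 30), ([368.4, 134.7], 34), ([326.1, 172.4], 14)]
```

```bash
python3 -m inch '{"slide":[[-0.4,-0.5,0],[0,0,0],[0,0,2],[0,0,2],[0,0,2],[0,0,1.5],[0,0,0.9],[0,0,0],[0,0,0],[0,0,0]],"turn":[[0,0,0],[0,0,0],[0,0,0],[0,0,0],[0,0,0],[0,0,0],[0,0,0],[0,0,0],[0,0,0],[0,0,0]],"gripper":[0.65,0.65,0.65,0.65,0.65,0.65,0.65,0.65,1,1]}' 40
python3 -m inch '{"slide":[[0,0,0],[0,0,0],[0,0,0],[0,0,-1],[0,0,-2],[0,0,-4],[0,0,-4],[0,0,-3],[0,0,-3],[0,0,0]],"turn":[[0,0,0],[0,0,0],[0,0,0],[0,0,0],[0,0,0],[0,0,0],[0,0,0],[0,0,0],[0,0,0],[0,0,0]],"gripper":[1,1,1,1,1,1,1,1,1,1]}'
python3 -m inch '{"slide":[[0.4,3.9,0],[0.4,3.9,0],[0.4,3.9,0],[0.4,3.9,0],[0.4,3.9,0],[0.4,3.9,0],[0.4,3.9,0],[0.4,3.9,0],[0.4,3.9,0],[0.4,3.9,0]],"turn":[[0,0,0],[0,0,0],[0,0,0],[0,0,0],[0,0,0],[0,0,0],[0,0,0],[0,0,0],[0,0,0],[0,0,0]],"gripper":[1,1,1,1,1,1,1,1,1,1]}'
python3 -m inch '{"slide":[[0.3,3.3,0],[0,0,0],[0,0,0],[0,0,0],[0,0,0],[0,0,0],[0,0,0],[0,0,0],[0,0,0],[0,0,0]],"turn":[[0,0,0],[0,0,0],[0,0,0],[0,0,0],[0,0,0],[0,0,0],[0,0,0],[0,0,0],[0,0,0],[0,0,0]],"gripper":[1,1,1,1,1,1,1,1,1,1]}'
python3 - <<'E'
from h import *
c=shot('scene')
print(tool([.546,-.187,.12]),[x[:2] for x in blobs(c,(12,120,120),(30,255,255),(325,100,410,175),10) if x[1]<70])
E
```

```text
clock: 26.63
eef_pos: [0.5043, 0.2376, 0.0194]
eef_rot: [-3.141, -0.011, -0.004]
contact_force: [0.5, 0.3, -0.5]
opening: 0.081
grip_force: 16.8
clock: 27.47
eef_pos: [0.5068, 0.2384, 0.1962]
eef_rot: [-3.138, -0.011, -0.018]
contact_force: [1.4, 0.1, 0.5]
opening: 0.063
grip_force: 39.0
clock: 28.3
eef_pos: [0.5452, -0.1544, 0.1879]
eef_rot: [-3.141, -0.01, 0.0]
contact_force: [0.7, -0.2, -0.2]
opening: 0.062
grip_force: 39.1
clock: 29.13
eef_pos: [0.5491, -0.1851, 0.1879]
eef_rot: [3.141, 0.012, 0.0]
contact_force: [0.4, -0.4, 0.4]
opening: 0.06
grip_force: 39.2
[-0.3   0.17  6.79] [([350.2, 121.4], 31), ([326.8, 172.3], 22), ([340.4, 172.5], 11)]
```

```bash
python3 -m inch '{"slide":[[-0.3,0.1,0],[0,0,2],[0,0,2],[0,0,1.5],[0,0,1.2],[0,0,0],[0,0,0],[0,0,0],[0,0,0],[0,0,0]],"turn":[[0,0,0],[0,0,0],[0,0,0],[0,0,0],[0,0,0],[0,0,0],[0,0,0],[0,0,0],[0,0,0],[0,0,0]],"gripper":[1,1,1,1,1,1,1,0.7,0.7,0.7]}'
python3 -m inch '{"slide":[[0,0,0],[0,0,-2],[0,0,-4],[-1,-3.9,0],[-1,-3.9,0],[-1,-3.9,0],[-1,-3.9,0],[-1,-3.9,0],[-1,-3.9,0],[-1,-3.9,0]],"turn":[[0,0,0],[0,0,0],[0,0,0],[0,0,0],[0,0,0],[0,0,0],[0,0,0],[0,0,0],[0,0,0],[0,0,0]],"gripper":[0.7,0.7,0.7,0.65,0.65,0.65,0.65,0.65,0.65,0.65]}'
python3 -m inch '{"slide":[[-1,-3.5,0],[-1,-3.5,0],[-1,-3.5,0],[-0.8,-3.2,0],[0,0,0],[0,0,2.7],[0,0,2.7],[0,0,2.5],[0,0,0],[0,0,0]],"turn":[[0,0,0],[0,0,0],[0,0,0],[0,0,0],[0,0,0],[0,0,0],[0,0,0],[0,0,0],[0,0,0],[0,0,0]],"gripper":[0.65,0.65,0.65,0.65,0.65,0.65,0.65,0.65,0.65,0.65]}'
python3 - <<'E'
from h import *
c=shot('scene')
print(tool([.439,.2422,.018]))
print([x[:2] for x in blobs(c,(12,120,120),(30,255,255),(325,100,410,175),10) if x[1]<70])
print(blobs(c,(8,90,60),(30,255,255),(257,230,284,250),3))
E
```

```text
clock: 30.02
eef_pos: [0.5468, -0.187, 0.1222]
eef_rot: [3.14, 0.011, 0.003]
contact_force: [0.8, -0.4, -0.1]
opening: 0.297
grip_force: 0.0
clock: 30.85
eef_pos: [0.4736, 0.0876, 0.1815]
eef_rot: [-3.141, -0.01, -0.002]
contact_force: [1.3, 0.6, -0.1]
opening: 0.352
grip_force: 0.0
clock: 31.68
eef_pos: [0.4343, 0.222, 0.1011]
eef_rot: [3.14, 0.01, -0.004]
contact_force: [0.1, 0.3, 0.4]
opening: 0.351
grip_force: 0.0
[ 0.35 -1.98  8.47]
[([350.3, 121.2], 29)]
[([281.3, 231.4], 18, [278, 230, 6, 5]), ([269.1, 245.1], 107, [261, 241, 18, 9])]
```

```bash
python3 -m inch '{"slide":[[0.3,-1.98,0],[0,0,0],[0,0,2],[0,0,2],[0,0,2],[0,0,1.5],[0,0,0.9],[0,0,0],[0,0,0],[0,0,0]],"turn":[[0,0,0],[0,0,0],[0,0,0],[0,0,0],[0,0,0],[0,0,0],[0,0,0],[0,0,0],[0,0,0],[0,0,0]],"gripper":[0.65,0.65,0.65,0.65,0.65,0.65,0.65,0.65,1,1]}' 40
python3 -m inch '{"slide":[[0,0,0],[0,0,0],[0,0,0],[0,0,-1],[0,0,-2],[0,0,-4],[0,0,-4],[0,0,-3],[0,0,-3],[0,0,0]],"turn":[[0,0,0],[0,0,0],[0,0,0],[0,0,0],[0,0,0],[0,0,0],[0,0,0],[0,0,0],[0,0,0],[0,0,0]],"gripper":[1,1,1,1,1,1,1,1,1,1]}'
python3 - <<'E'
from h import *
c=shot('scene');d=shot('top')
print(tool([.546,-.187,.12]),[x[:2] for x in blobs(c,(12,120,120),(30,255,255),(325,100,410,175),10) if x[1]<70])
cv2.imwrite('pics/s5.png',np.hstack([cv2.resize(c['frame'][215:275,240:300],(400,400)),cv2.resize(d['frame'][180:225,360:405],(400,400))])[:,:,::-1])
E
```

```text
clock: 32.57
eef_pos: [0.4394, 0.2429, 0.0194]
eef_rot: [-3.141, -0.011, -0.004]
contact_force: [0.9, -0.4, -0.7]
opening: 0.079
grip_force: 16.7
clock: 33.4
eef_pos: [0.4416, 0.244, 0.1958]
eef_rot: [-3.137, -0.011, -0.018]
contact_force: [1.7, 0.5, 0.3]
opening: 0.062
grip_force: 39.1
[10.38 43.08  6.98] [([326.6, 172.6], 17)]
```

View pics/s5.png

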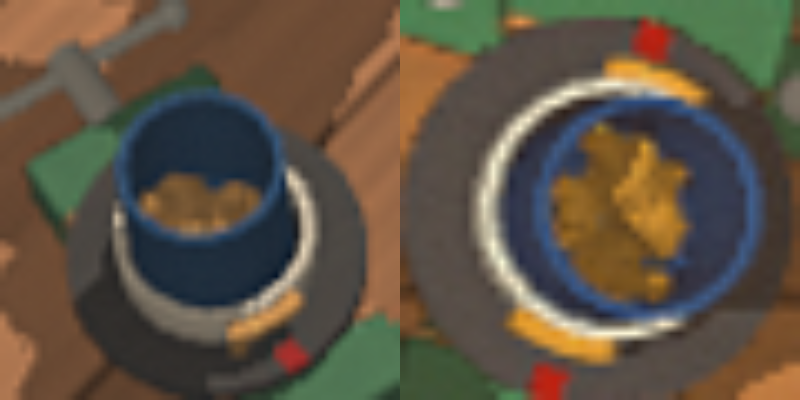

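The pot holds a brass heap (top crop 620,215), lying towards the left, so I drop the last one slightly right of centre.

```bash
python3 -m inch '{"slide":[[1,3.9,0],[1,3.9,0],[1,3.9,0],[1,3.9,0],[1,3.9,0],[1,3.9,0],[1,3.9,0],[1,3.9,0],[1,3.9,0],[1,3.9,0]],"turn":[[0,0,0],[0,0,0],[0,0,0],[0,0,0],[0,0,0],[0,0,0],[0,0,0],[0,0,0],[0,0,0],[0,0,0]],"gripper":[1,1,1,1,1,1,1,1,1,1]}'
python3 -m inch '{"slide":[[0.3,3.9,0],[0,0.5,0],[0,0,0],[0,0,0],[0,0,0],[0,0,0],[0,0,0],[0,0,0],[0,0,0],[0,0,0]],"turn":[[0,0,0],[0,0,0],[0,0,0],[0,0,0],[0,0,0],[0,0,0],[0,0,0],[0,0,0],[0,0,0],[0,0,0]],"gripper":[1,1,1,1,1,1,1,1,1,1]}'
python3 - <<'E'
from h import *
c=shot('scene')
print(tool([.546,-.192,.12]))
E
```

```text
clock: 34.33
eef_pos: [0.5395, -0.1483, 0.1857]
eef_rot: [-3.14, -0.01, 0.005]
contact_force: [1.0, 1.0, 0.5]
opening: 0.061
grip_force: 39.1
clock: 35.17
eef_pos: [0.5441, -0.1903, 0.188]
eef_rot: [3.141, 0.012, 0.0]
contact_force: [-0.4, 0.0, -0.8]
opening: 0.061
grip_force: 39.2
[0.19 0.15 6.8 ]
```

```bash
python3 -m inch '{"slide":[[0.1,0.15,0],[0,0,2],[0,0,2],[0,0,1.5],[0,0,1.2],[0,0,0],[0,0,0],[0,0,0],[0,0,0],[0,0,0]],"turn":[[0,0,0],[0,0,0],[0,0,0],[0,0,0],[0,0,0],[0,0,0],[0,0,0],[0,0,0],[0,0,0],[0,0,0]],"gripper":[1,1,1,1,1,1,1,0.7,0.7,0.7]}'
python3 -m inch '{"slide":[[0,0,0],[0,0,-2],[0,0,-4],[2.4,-3.4,0],[2.4,-3.4,0],[2.4,-3.4,0],[2.4,-3.4,0],[2.4,-3.4,0],[0,0,0],[0,0,0]],"turn":[[0,0,0],[0,0,0],[0,0,0],[0,0,0],[0,0,0],[0,0,0],[0,0,0],[0,0,0],[0,0,0],[0,0,0]],"gripper":[0.7,0.7,0.7,0.65,0.65,0.65,0.65,0.65,0.65,0.65]}'
python3 - <<'E'
from h import *
c=shot('scene','s6.pkl');d=shot('top')
cv2.imwrite('pics/s6.png',np.hstack([cv2.resize(c['frame'][215:275,240:300],(400,400)),cv2.resize(d['frame'][120:240,280:400],(400,400))])[:,:,::-1])
for nm,k,b in(('s',c,(320,205,400,275)),('t',d,(270,120,345,185))):
    print([(x[:2],cast(k,x[0],.009).round(4)) for x in blobs(k,(100,100,40),(130,255,255),b,20)],[x[:2] for x in blobs(k,(10,120,120),(22,255,255),b,10) if x[1]<50])
print(tool([.668,-.0124,.1]))
E
```

```text
clock: 36.05
eef_pos: [0.5459, -0.1927, 0.1222]
eef_rot: [3.14, 0.011, 0.003]
contact_force: [0.9, 0.8, -0.4]
opening: 0.299
grip_force: 0.0
clock: 36.88
eef_pos: [0.6647, -0.019, 0.1808]
eef_rot: [-3.142, -0.017, -0.0]
contact_force: [0.0, -0.4, -0.4]
opening: 0.348
grip_force: 0.0
[(([371.6, 226.4], 276), array([0.6675, 0.0274, 0.009 ]))] [([372.4, 222.9], 27), ([342.2, 271.2], 26)]
[(([288.4, 152.4], 319), array([0.6662, 0.0274, 0.009 ]))] [([336.7, 120.6], 10), ([288.1, 151.4], 28)]
[ 0.45 -0.92  8.08]
```

View pics/s6.png

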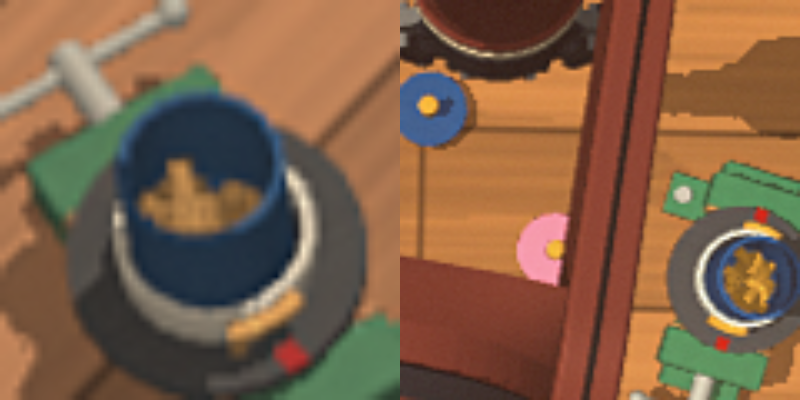

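All five are in the pot. The blue lid has been knocked about 4 cm (now top 288,152), so I go to its new position.

Run:
```python
from h import *
c=load('s6.pkl');t=load('top0.pkl')
k=tri(t,(288.1,151.4),c,(372.4,222.9));print(k.round(4))
print(tool([k[0],k[1],.0135]))
```

```text
[0.6666 0.028  0.0244]
[ 0.34 -4.97 16.73]
```

```bash
python3 -m inch '{"slide":[[0.2,-2.5,0],[0.2,-2.5,0],[0,0,3],[0,0,3],[0,0,3],[0,0,0],[0,0,0],[0,0,0],[0,0,0],[0,0,0]],"turn":[[0,0,0],[0,0,0],[0,0,0],[0,0,0],[0,0,0],[0,0,0],[0,0,0],[0,0,0],[0,0,0],[0,0,0]],"gripper":[0.6,0.6,0.6,0.6,0.6,0.6,0.6,0.6,0.6,0.6]}'
python3 - <<'E'
from h import *
c=shot('scene')
print(tool([.667,.0278,.0135]),[(x[:2],cast(c,x[0],.009).round(4)) for x in blobs(c,(100,100,40),(130,255,255),(320,205,400,275),20)])
E
```

```text
clock: 37.82
eef_pos: [0.6693, 0.028, 0.0938]
eef_rot: [3.141, 0.01, 0.007]
contact_force: [0.1, 0.6, -0.5]
opening: 0.398
grip_force: 0.0
[-0.24  0.03  7.99] [(([371.6, 226.5], 274), array([0.6677, 0.0271, 0.009 ]))]
```

```bash
python3 -m inch '{"slide":[[-0.2,0,0],[0,0,2],[0,0,2],[0,0,2],[0,0,1.3],[0,0,0.5],[0,0,0],[0,0,0],[0,0,0],[0,0,0]],"turn":[[0,0,0],[0,0,0],[0,0,0],[0,0,0],[0,0,0],[0,0,0],[0,0,0],[0,0,0],[0,0,0],[0,0,0]],"gripper":[0.6,0.6,0.6,0.6,0.6,0.6,0.6,0.6,1,1]}' 40
python3 -m inch '{"slide":[[0,0,0],[0,0,0],[0,0,0],[0,0,-1],[0,0,-3],[0,0,-4],[0,0,-4],[0,0,-4],[0,0,-2],[0,0,0]],"turn":[[0,0,0],[0,0,0],[0,0,0],[0,0,0],[0,0,0],[0,0,0],[0,0,0],[0,0,0],[0,0,0],[0,0,0]],"gripper":[1,1,1,1,1,1,1,1,1,1]}'
python3 - <<'E'
from h import *
print(tool([.546,-.187,.1255]))
E
```

```text
clock: 38.7
eef_pos: [0.6667, 0.0285, 0.0144]
eef_rot: [3.141, 0.011, 0.004]
contact_force: [-1.4, 0.9, 2.1]
opening: 0.141
grip_force: 40.4
clock: 39.53
eef_pos: [0.6691, 0.0283, 0.2013]
eef_rot: [3.141, 0.011, 0.019]
contact_force: [0.7, 0.3, -0.2]
opening: 0.139
grip_force: 39.0
[-12.54  21.44   7.45]
```

```bash
python3 -m inch '{"slide":[[-2.1,3.55,0],[-2.1,3.55,0],[-2.1,3.55,0],[-2.1,3.55,0],[-2.1,3.55,0],[-2.1,3.55,0],[0,0,2],[0,0,1.5],[0,0,0],[0,0,0]],"turn":[[0,0,0],[0,0,0],[0,0,0],[0,0,0],[0,0,0],[0,0,0],[0,0,0],[0,0,0],[0,0,0],[0,0,0]],"gripper":[1,1,1,1,1,1,1,1,1,1]}'
python3 - <<'E'
from h import *
c=shot('scene','s7.pkl');t=load('top0.pkl');s=load('s6.pkl')
print(cast(t,(388.7,203.3),.118))
cv2.imwrite('pics/s7.png',cv2.resize(c['frame'][195:285,225:315],(500,500))[:,:,::-1])
print(tool([.546,-.187,.1255]))
a=np.linspace(0,6.28,60);rim=np.c_[np.cos(a)*.027,np.sin(a)*.027,a*0+.118]+[.546,-.187,0]
q=proj(s,rim);print(q.min(0),q.max(0),blobs(s,(95,60,10),(135,255,255),(215,150,335,300),30))
E
```

```text
clock: 40.37
eef_pos: [0.5395, -0.1848, 0.1563]
eef_rot: [-3.14, -0.01, 0.005]
contact_force: [0.8, -0.1, -0.9]
opening: 0.141
grip_force: 39.1
[ 0.54350777 -0.19024666  0.118     ]
[0.54 0.22 3.2 ]
[256.7755224  228.14997231] [282.62462916 251.39757065] [([270.8, 244.2], 538, [257, 229, 27, 32])]
```

View pics/s7.png

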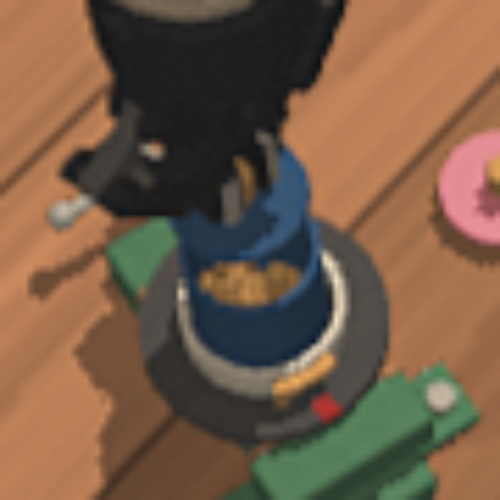

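The lid is held level above the pot mouth (crop 245,215).

```bash
python3 -m inch '{"slide":[[0.5,0.3,0],[0,0,0],[0,0,0.7],[0,0,0.7],[0,0,0.7],[0,0,0.5],[0,0,0.2],[0,0,0],[0,0,0],[0,0,0]],"turn":[[0,0,0],[0,0,0],[0,0,0],[0,0,0],[0,0,0],[0,0,0],[0,0,0],[0,0,0],[0,0,0],[0,0,0]],"gripper":[1,1,1,1,1,1,1,1,1,1]}'
python3 - <<'E'
from h import *
c=shot('scene')
print(tool([.5455,-.1878,.1264]),bot.read_state()['contact_force'])
E
```

```text
clock: 41.25
eef_pos: [0.5462, -0.1884, 0.1301]
eef_rot: [3.141, 0.011, 0.001]
contact_force: [-0.1, 0.0, -0.4]
opening: 0.139
grip_force: 39.1
[-0.07 -0.06  0.38] [-1.10157849 -0.20619619 -1.3933903 ]
```

```bash
python3 -m inch '{"slide":[[0,0,0.15],[0,0,0.15],[0,0,0.1],[0,0,0],[0,0,0],[0,0,0],[0,0,0],[0,0,0],[0,0,0],[0,0,0]],"turn":[[0,0,0],[0,0,0],[0,0,0],[0,0,0],[0,0,0],[0,0,0],[0,0,0],[0,0,0],[0,0,0],[0,0,0]],"gripper":[1,1,1,1,1,1,0.7,0.7,0.7,0.7]}'
python3 -m inch '{"slide":[[0,0,-1],[0,0,-4],[0,0,-4],[0,3.9,0],[0,3.9,0],[0,3.9,0],[0,3.9,0],[0,3.9,0],[0,0,0],[0,0,0]],"turn":[[0,0,0],[0,0,0],[0,0,0],[0,0,0],[0,0,0],[0,0,0],[0,0,0],[0,0,0],[0,0,0],[0,0,0]],"gripper":[0.7,0.6,0.5,0.5,0.5,0.5,0.5,0.5,0.5,0.5]}'
python3 - <<'E'
from h import *
c=shot('scene','s8.pkl');d=shot('top','t8.pkl')
cv2.imwrite('pics/s8.png',np.hstack([cv2.resize(c['frame'][195:345,140:290],(400,400)),cv2.resize(d['frame'][170:290,340:460],(400,400))])[:,:,::-1])
for nm,k,b,lo in(('s',c,(250,200,300,250),0),('t',d,(365,175,415,225),0)):
    print(nm,[(x,cast(k,x[0],.121).round(4)) for x in blobs(k,(100,100,40),(130,255,255),b,20)],[x[:2] for x in blobs(k,(10,120,120),(22,255,255),b,10)])
red=lambda k,b:blobs(k,(0,170,80),(6,255,255),b,3)
for nm,k,b2,bb in(('t',d,(445,215,515,275),(470,225,500,262)),('s',c,(140,265,215,335),(150,270,185,305))):
    for u in red(k,b2): print('   cover mark',u,cast(k,u[0],.092).round(4))
    print(nm,'bar',[(y,cast(k,y[0],.114).round(4)) for y in blobs(k,(0,100,30),(14,220,130),bb,30)])
print(tool([.46,-.394,.18]))
E
```

```text
clock: 42.13
eef_pos: [0.5458, -0.1882, 0.1254]
eef_rot: [-3.141, -0.011, 0.001]
contact_force: [0.9, 0.2, 0.1]
opening: 0.297
grip_force: 0.0
clock: 42.97
eef_pos: [0.5466, -0.3855, 0.2157]
eef_rot: [-3.141, -0.005, 0.0]
contact_force: [-0.3, 1.5, -0.6]
opening: 0.502
grip_force: 0.0
s [(([270.1, 240.3], 402, [257, 228, 27, 22]), array([ 0.5488, -0.1886,  0.121 ]))] [([278.4, 216.5], 1522), ([269.0, 235.9], 34)]
t [(([387.6, 202.5], 453, [375, 190, 27, 26]), array([ 0.545 , -0.1873,  0.121 ]))] [([410.6, 180.7], 98), ([387.0, 187.8], 22), ([389.8, 201.6], 40), ([377.6, 217.7], 34), ([408.3, 220.3], 114)]
   cover mark ([482.8, 228.3], 6, [482, 226, 2, 5]) [ 0.4944 -0.3991  0.092 ]
   cover mark ([479.9, 260.9], 7, [479, 258, 2, 6]) [ 0.4246 -0.3923  0.092 ]
t bar [(([495.7, 227.7], 54, [488, 225, 12, 10]), array([ 0.4964, -0.4164,  0.114 ])), (([483.8, 244.7], 180, [479, 234, 10, 22]), array([ 0.4604, -0.391 ,  0.114 ]))]
   cover mark ([191.2, 318.2], 5, [190, 317, 3, 4]) [ 0.5318 -0.4048  0.092 ]
s bar []
[-8.73  1.07  3.59]
```

View pics/s8.png

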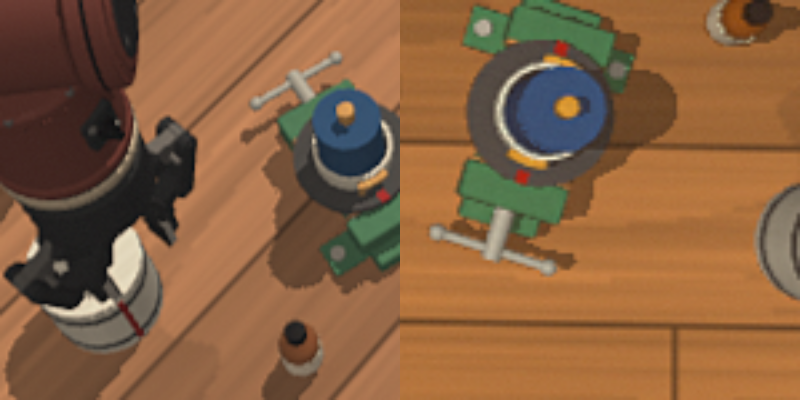

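The lid sits flat on the pot in the base (top crop 555,105), and the cover has not moved. Going to its bar.

```bash
python3 -m inch '{"slide":[[-2.9,0.3,0],[-2.9,0.3,0],[-2.9,0.3,0],[0,0,2],[0,0,2],[0,0,2],[0,0,0],[0,0,0],[0,0,0],[0,0,0]],"turn":[[0,0,0],[0,0,0],[0,0,0],[0,0,0],[0,0,0],[0,0,0],[0,0,0.099],[0,0,0],[0,0,0],[0,0,0]],"gripper":[0.5,0.5,0.5,0.5,0.5,0.5,0.5,0.5,0.5,0.5]}'
python3 - <<'E'
from h import *
t=load('t8.pkl');s=load('s8.pkl');print(tri(t,(389.8,201.6),s,(269.0,235.9)))
c=shot('scene');print(tool([.4602,-.3945,.095]),bot.read_state()['eef_rot'],bot.read_state()['joint_positions'])
E
```

```text
clock: 43.9
eef_pos: [0.4613, -0.3925, 0.1572]
eef_rot: [3.137, -0.139, 0.002]
contact_force: [-1.0, -0.2, 0.7]
opening: 0.497
grip_force: 0.0
[ 0.54644792 -0.18807204  0.13764132]
[-0.1   0.17  6.22] [ 3.13695872e+00 -1.40135510e-01  2.52380357e-03] [-8.35549106e-01  2.34850027e-01  1.65253021e+00  8.95274231e-05
  1.25201244e+00  8.24504716e-01]
```

```bash
python3 -m inch '{"slide":[[-0.1,0.15,0],[0,0,2],[0,0,2],[0,0,1.5],[0,0,0.65],[0,0,0],[0,0,0],[0,0,0],[0,0,0],[0,0,0]],"turn":[[0,0,0.01],[0,0,0],[0,0,0],[0,0,0],[0,0,0],[0,0,0],[0,0,0],[0,0,0],[0,0,0],[0,0,0]],"gripper":[0.5,0.5,0.5,0.5,0.5,0.5,0.7,1,1,1]}' 80
python3 -m inch '{"slide":[[0,0,0],[0,0,0],[0,0,-0.5],[0,0,-1.5],[0,0,-3],[0,0,-3],[0,0,-3],[0,0,-3],[0,0,0],[0,0,0]],"turn":[[0,0,0],[0,0,0],[0,0,0],[0,0,0],[0,0,0],[0,0,0],[0,0,0],[0,0,0],[0,0,0],[0,0,0]],"gripper":[1,1,1,1,1,1,1,1,1,1]}'
python3 - <<'E'
from h import *
c=shot('scene');d=shot('top')
print(bot.read_state()['eef_pos'],bot.read_state()['eef_rot'])
cv2.imwrite('pics/s9.png',np.hstack([cv2.resize(c['frame'][195:345,140:290],(400,400)),cv2.resize(d['frame'][170:290,400:520],(400,400))])[:,:,::-1])
E
```

```text
clock: 44.78
eef_pos: [0.4601, -0.3951, 0.096]
eef_rot: [3.136, -0.16, 0.003]
contact_force: [0.2, 0.7, 3.4]
opening: 0.118
grip_force: 78.8
clock: 45.62
eef_pos: [0.4599, -0.395, 0.2363]
eef_rot: [3.135, -0.16, 0.004]
contact_force: [0.2, 1.2, -3.2]
opening: 0.119
grip_force: 78.5
[ 0.45843737 -0.39344507  0.2324176 ] [-3.13540753  0.16041774  0.00338047]
```

View pics/s9.png

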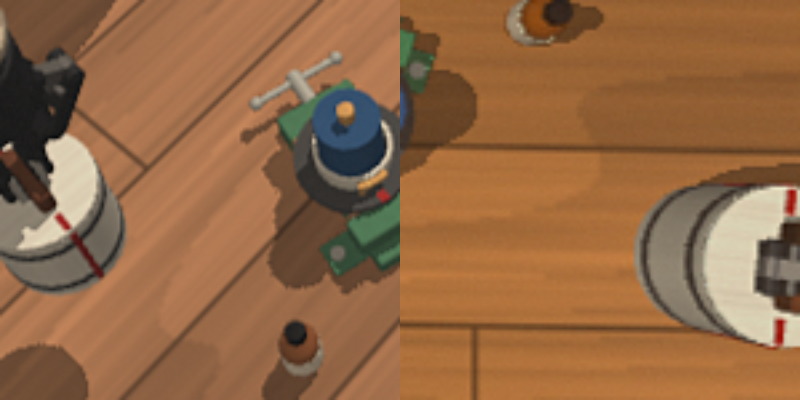

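```bash
python3 -m inch '{"slide":[[0,0,-2],[0,0,-3],[1.1,-3.57,0],[1.1,-3.57,0],[1.1,-3.57,0],[1.1,-3.57,0],[1.1,-3.57,0],[1.1,-3.57,0],[0,0,0],[0,0,0]],"turn":[[0,0,0],[0,0,0],[0,0,0],[0,0,0],[0,0,0],[0,0,0],[0,0,0],[0,0,0],[0,0,0],[0,0,0]],"gripper":[1,1,1,1,1,1,1,1,1,1]}'
python3 -m inch '{"slide":[[0,0,0],[0,0,0],[0,0,0],[0,0,0],[0,0,0],[0,0,0],[0,0,0],[0,0,0],[0,0,0],[0,0,0]],"turn":[[0,0,-0.118],[0,0,-0.118],[0,0,-0.118],[0,0,-0.118],[0,0,-0.118],[0,0,-0.118],[0,0,-0.118],[0,0,-0.118],[0,0,0],[0,0,0]],"gripper":[1,1,1,1,1,1,1,1,1,1]}'
python3 - <<'E'
from h import *
c=shot('scene')
s=bot.read_state();M=R.from_rotvec(s['eef_rot']).as_matrix()
print(tool([.5462,-.187,.2]),s['eef_pos'],'yaw',np.degrees(np.arctan2(M[1,0],M[0,0])),M[:,2].round(4),s['joint_positions'].round(2))
cv2.imwrite('pics/s10.png',cv2.resize(c['frame'][160:310,200:350],(500,500))[:,:,::-1])
E
```

```text
clock: 46.55
eef_pos: [0.5463, -0.1854, 0.2815]
eef_rot: [-3.136, 0.154, 0.007]
contact_force: [-0.8, -0.0, -2.2]
opening: 0.116
grip_force: 78.8
clock: 47.38
eef_pos: [0.5458, -0.1888, 0.2828]
eef_rot: [-2.869, -1.276, 0.003]
contact_force: [-1.0, 0.4, -3.2]
opening: 0.12
grip_force: 78.8
[ 0.14 -0.08  8.31] [ 0.54597564 -0.18863189  0.28308977] yaw 47.94792631058883 [-1.9e-03  7.0e-04 -1.0e+00] [-0.47  0.08  1.59 -0.    1.48  0.26]
```

View pics/s10.png

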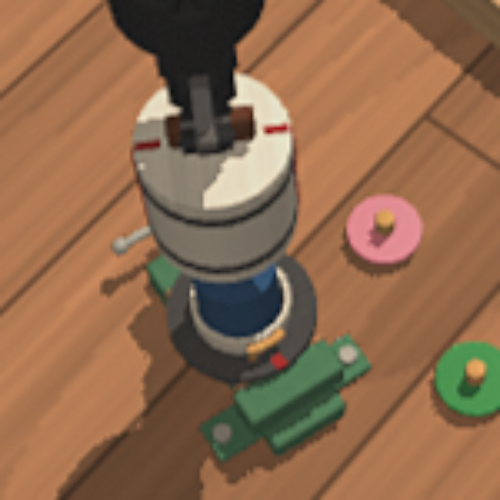

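The cover is above the base with its lines (crop 147,146 and 277,129) about 64° anticlockwise of the marks.

```bash
python3 -m inch '{"slide":[[0.14,-0.08,0],[0,0,2],[0,0,2],[0,0,2],[0,0,2],[0,0,0.5],[0,0,0],[0,0,0],[0,0,0],[0,0,0]],"turn":[[0,0,0],[0,0,0],[0,0,0],[0,0,0],[0,0,0],[0,0,0],[0,0,0],[0,0,0],[0,0,0],[0,0,0]],"gripper":[1,1,1,1,1,1,1,1,1,1]}'
python3 - <<'E'
from h import *
t=load('s8.pkl');print(cast(t,(263.6,201.25),.279))
c=shot('scene','s11.pkl')
print(tool([.5462,-.187,.152]),bot.read_state()['contact_force'])
k=[x for x in blobs(c,(0,150,90),(8,255,255),(235,190,300,240),3)];print(k,[cast(c,x[0],bot.read_state()['eef_pos'][2]-.004) for x in k])
E
```

```text
clock: 48.27
eef_pos: [0.548, -0.1868, 0.2012]
eef_rot: [2.865, 1.282, 0.003]
contact_force: [-0.2, -0.4, -2.2]
opening: 0.119
grip_force: 78.8
[ 0.54735816 -0.18795147  0.279     ]
[-0.14 -0.13  4.9 ] [-0.33396468  0.10989756 -3.20636465]
[([286.0, 219.4], 8, [283, 219, 7, 2]), ([249.0, 224.5], 4, [248, 224, 3, 2])] [array([ 0.57143729, -0.15914959,  0.19701873]), array([ 0.52321598, -0.21352382,  0.19701873])]
```

```bash
python3 -m inch '{"slide":[[-0.12,-0.1,0],[0,0,0],[0,0,0.7],[0,0,0.7],[0,0,0.7],[0,0,0.7],[0,0,0.6],[0,0,0.6],[0,0,0],[0,0,0]],"turn":[[0,0,0],[0,0,0],[0,0,0],[0,0,0],[0,0,0],[0,0,0],[0,0,0],[0,0,0],[0,0,0],[0,0,0]],"gripper":[1,1,1,1,1,1,1,1,1,1]}'
python3 - <<'E'
from h import *
c=shot('scene')
s=bot.read_state();print(tool([.5462,-.187,.152]),s['contact_force'],s['torque'])
E
```

```text
clock: 49.15
eef_pos: [0.5452, -0.1864, 0.1586]
eef_rot: [-2.867, -1.283, 0.001]
contact_force: [-0.2, -0.3, -2.2]
opening: 0.113
grip_force: 78.9
[0.01 0.08 0.72] [-0.05769439 -0.52212996 -2.59366515] [0.04884927 0.00465063 0.03633164]
```

```bash
python3 -m inch '{"slide":[[0,0.05,0.2],[0,0,0.2],[0,0,0.2],[0,0,0.1],[0,0,0.1],[0,0,0],[0,0,0],[0,0,0],[0,0,0],[0,0,0]],"turn":[[0,0,0],[0,0,0],[0,0,0],[0,0,0],[0,0,0],[0,0,0],[0,0,0],[0,0,0],[0,0,0],[0,0,0]],"gripper":[1,1,1,1,1,1,1,1,1,1]}'
python3 - <<'E'
from h import *
c=shot('scene')
s=bot.read_state();print(tool([.5462,-.187,.152]),s['contact_force'],s['torque'])
E
```

```text
clock: 50.03
eef_pos: [0.546, -0.187, 0.1521]
eef_rot: [2.867, 1.283, 0.0]
contact_force: [-4.6, 0.9, 4.8]
opening: 0.118
grip_force: 80.0
[0.01 0.01 0.01] [-4.78037985  1.6363684   5.88685771] [0.24286596 0.61475381 0.05512918]
```

Home on the flange with a light contact force. Now twist clockwise.

```bash
python3 -m inch '{"slide":[[0,0,0],[0,0,0],[0,0,0],[0,0,0],[0,0,0],[0,0,0],[0,0,0],[0,0,0],[0,0,0],[0,0,0]],"turn":[[0,0,0.1],[0,0,0.1],[0,0,0.1],[0,0,0.1],[0,0,0.1],[0,0,0.1],[0,0,0.1],[0,0,0.1],[0,0,0.1],[0,0,0.1]],"gripper":[1,1,1,1,1,1,1,1,1,1]}'
python3 - <<'E'
from h import *
c=shot('scene')
s=bot.read_state();M=R.from_rotvec(s['eef_rot']).as_matrix()
print(tool([.5462,-.187,.152]),s['contact_force'],s['torque'],np.degrees(np.arctan2(M[1,0],M[0,0])))
E
```

```text
clock: 50.92
eef_pos: [0.5469, -0.1874, 0.152]
eef_rot: [3.13, -0.256, 0.004]
contact_force: [0.2, -1.1, 2.3]
opening: 0.119
grip_force: 79.5
[-0.07 -0.03 -0.  ] [-0.18304181 -0.17092779  2.79580548] [-0.12184906  0.04471288 -0.04614548] -9.673266918829366
```

```bash
python3 -m inch '{"slide":[[0,0,0],[0,0,0],[0,0,0],[0,0,0],[0,0,0],[0,0,0],[0,0,0],[0,0,0],[0,0,0],[0,0,0]],"turn":[[0,0,0.03],[0,0,0.03],[0,0,0.03],[0,0,0.03],[0,0,0.02],[0,0,0.02],[0,0,0],[0,0,0],[0,0,0],[0,0,0]],"gripper":[1,1,1,1,1,1,1,1,1,1]}'
python3 - <<'E'
from h import *
c=shot('scene')
s=bot.read_state();M=R.from_rotvec(s['eef_rot']).as_matrix()
print(tool([.5462,-.187,.152]),s['contact_force'],s['torque'],np.degrees(np.arctan2(M[1,0],M[0,0])))
E
```

```text
clock: 51.8
eef_pos: [0.5466, -0.1873, 0.1519]
eef_rot: [3.102, -0.497, 0.003]
contact_force: [2.0, -0.7, 5.7]
opening: 0.118
grip_force: 79.9
[-0.04 -0.01 -0.  ] [ 2.80728164 -0.13964729  5.3450968 ] [-0.24929312 -0.20331435 -0.0011737 ] -18.201821003920557
```

```bash
python3 -m inch '{"slide":[[0,0,0],[0,0,0],[0,0,0],[0,0,0],[0,0,0],[0,0,0],[0,0,0],[0,0,0],[0,0,0],[0,0,0]],"turn":[[0,0,0.02],[0,0,0.02],[0,0,0.02],[0,0,0],[0,0,0],[0,0,0],[0,0,0],[0,0,0],[0,0,0],[0,0,0]],"gripper":[1,1,1,1,1,1,1,1,1,1]}'
python3 - <<'E'
from h import *
c=shot('scene');d=shot('top','t12.pkl')
s=bot.read_state();M=R.from_rotvec(s['eef_rot']).as_matrix()
print(tool([.5462,-.187,.152]),s['contact_force'],s['torque'],np.degrees(np.arctan2(M[1,0],M[0,0])))
cv2.imwrite('pics/s12.png',np.hstack([cv2.resize(c['frame'][195:295,225:325],(400,400)),cv2.resize(d['frame'][150:250,340:440],(400,400))])[:,:,::-1])
E
```

```text
clock: 52.68
eef_pos: [0.5465, -0.1873, 0.152]
eef_rot: [3.085, -0.586, 0.002]
contact_force: [0.7, -1.1, 5.2]
opening: 0.116
grip_force: 82.0
[-0.04 -0.02 -0.  ] [ 0.86218738 -1.66154106  5.36393   ] [-0.28349909 -0.21858459  1.16485124] -21.49836245202153
```

View pics/s12.png

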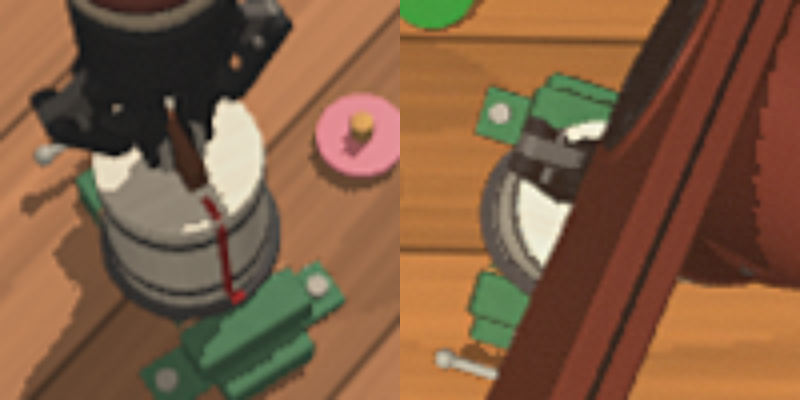

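The stop is reached (1.2 N m), and the red line runs into the base's red mark (crop 237,297). Release and retreat.

```bash
python3 -m inch '{"slide":[[0,0,0],[0,0,0],[0,0,0],[0,0,0],[0,0,0],[0,0,0],[0,0,0],[0,0,-1],[0,0,-3],[0,0,-4]],"turn":[[0,0,-0.02],[0,0,-0.02],[0,0,0],[0,0,0],[0,0,0],[0,0,0],[0,0,0],[0,0,0],[0,0,0],[0,0,0]],"gripper":[1,1,0.6,0.6,0.6,0.6,0.6,0.6,0.6,0.6]}'
python3 -m inch '{"slide":[[0,0,-4],[0,0,-2],[-2,-3,0],[-2,-3,0],[-2,-3,0],[-2,-3,0],[-2,-3,0],[0,0,0],[0,0,0],[0,0,0]],"turn":[[0,0,0],[0,0,0],[0,0,0],[0,0,0],[0,0,0],[0,0,0],[0,0,0],[0,0,0],[0,0,0],[0,0,0]],"gripper":[0.6,0.6,0.6,0.6,0.6,0.6,0.6,0.6,0.6,0.6]}'
python3 - <<'E'
from h import *
c=shot('scene');d=shot('top','t13.pkl')
cv2.imwrite('pics/s13.png',np.hstack([cv2.resize(c['frame'][195:295,225:325],(400,400)),cv2.resize(d['frame'][150:250,340:440],(400,400))])[:,:,::-1])
for n,k,b in(('s',c,(240,210,300,280)),('t',d,(360,160,430,240))):
    for x in blobs(k,(0,150,90),(8,255,255),b,3): print(n,x,cast(k,x[0],.148).round(4),cast(k,x[0],.056).round(4))
E
```

```text
clock: 53.62
eef_pos: [0.5436, -0.1857, 0.2288]
eef_rot: [-3.094, 0.529, 0.012]
contact_force: [-0.1, -0.3, 0.2]
opening: 0.403
grip_force: 0.0
clock: 54.45
eef_pos: [0.5016, -0.0124, 0.2921]
eef_rot: [3.097, -0.527, 0.002]
contact_force: [-0.0, -0.5, -0.9]
opening: 0.396
grip_force: 0.0
s ([277.7, 246.2], 9, [276, 244, 4, 5]) [ 0.5797 -0.1973  0.148 ] [ 0.5467 -0.168   0.056 ]
s ([283.6, 268.6], 10, [282, 267, 4, 4]) [ 0.6208 -0.2263  0.148 ] [ 0.5919 -0.1998  0.056 ]
t ([366.3, 209.0], 653, [360, 177, 14, 63]) [ 0.5297 -0.139   0.148 ] [ 0.5329 -0.1527  0.056 ]
t ([379.7, 213.7], 517, [372, 183, 15, 57]) [ 0.5208 -0.1661  0.148 ] [ 0.5229 -0.1829  0.056 ]
t ([396.6, 184.8], 13, [395, 182, 4, 7]) [ 0.5796 -0.1998  0.148 ] [ 0.5887 -0.2207  0.056 ]
```

View pics/s13.png

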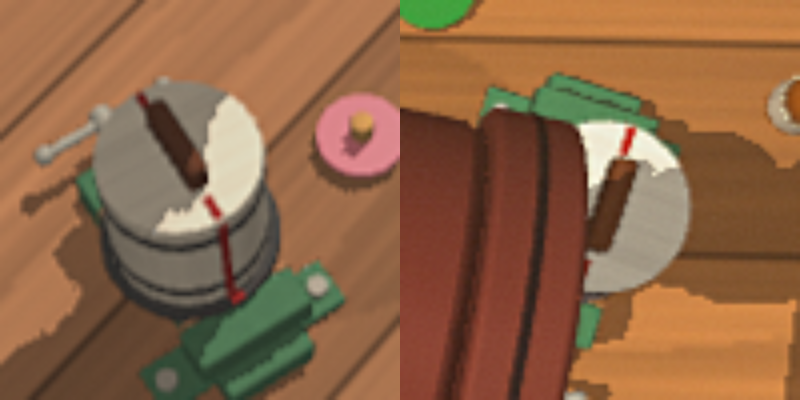

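The cover is home and level, with its red line (scene crop 213,207 to 237,297) on the base mark and the gripper clear. Handing in.

```bash
python3 -c "
from station import bot
print(bot.finish_job())"
```

```text
the job is handed in; nothing more can be done
None
```

The job is handed in: all five brass pinions are in the lidded blue pot in the base, and the cover is lowered over it and twisted to its stop; the final pictures show this, but the hand-in gave no verdict.

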